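Hang the rinsed scoops on the balance bar and set the drying fan

ROBOT

A 6-joint arm with a two-finger parallel gripper is mounted at the origin on the work surface. World frame = base frame: x ahead of the robot, y to its left, z up, the work surface at z = 0. Lengths are in mm, angles in rad, forces in N, time in s.
With the tool pointing down it reaches from about 300 to 875 mm from the base axis. Payload 6.4 kg.
Tool frame: the origin (TCP) lies at the very end of the fingers, on their centre line; the grasp point (between the pads) lies 19 mm behind it; z points along the fingers, y is the line along which they close (so a half turn about z gives the same grasp; the last joint's range is limited). The gripper opens to 88 mm and grips with 3 to 60 N. Pads are 18 mm wide; open, the fingers measure 123 mm over their backs; the gripper's body (75 mm by 187 mm) begins 45 mm behind the grasp point.
Start: joints at [-1.346, 0.181, 1.607, -0, 1.354, -0.206], TCP at [240.136, -522.471, 238.714] pointing down, gripper open.
Joint ranges: [-2.99, 2.99], [-0.89, 2.07], [0.3, 2.58], [-1.14, 4.28], [0, 2.63], [-3.12, 3.12]. Speed limits (rad/s): [2.57, 2.57, 3.01, 3.14, 3.14, 3.14].

INTERFACE

Orientations are given as a unit quaternion [w, x, y, z].
In Python, from workcell import ctrl, viewer gives the robot as it stands.
- The arm moves only by the tool servo_tool, never from a script. Its arguments are lists of equal length, an entry for each row: "fingers": the opening in per cent of the stroke, from 0 (shut) to 100 (fully open); "slide": the shift along the world's x, y, z in m, a list of three; "turn": the turn about the world's z in degrees. In form: {"fingers": [fingers, ...], "slide": [[x, y, z], ...], "turn": [turn, ...]}. A call has exactly 5 rows; each row is the pose to reach, as a shift and turn from the pose commanded when the call began; what a row does not reach only later rows make up. A row lasts 1/10 s, in which the tool goes at most 50 mm and 8.59 degrees, less where a joint would pass 70% of its speed; a pose out of reach is approached as far as the arm can. A call with a gripper value outside its range is refused whole. The fingers move at their own pace and stop on an object; "force" is the grip in N (left out, the last holds). Time passes only in rows, so rows that repeat a pose let the fingers close, or fill a call up. It gives the time, the measured TCP pose, the force, the opening and the grip force at its end, in the units of the state.
- ctrl.observe(): the state, without advancing time (a new reading comes with each control period).
- viewer.grab_frame(name): name is "scene" or "top" or "wrist"; returns the picture (420x560x3 uint8, red, green, blue); there is no depth.
- viewer.get_calibration(name): a dict with "fx", "fy", "cx", "cy" (pixels), "R" (3x3) and "t" (3): a world point X has camera coordinates R X + t. Camera axes: x right, y down, z forward; pixel columns grow to the right and rows downward; lengths in mm; the calibration is good to about 2 mm. A picture is of the moment at which its call begins: read the wrist's pose just before it. get_calibration takes no time and is no camera call; for the wrist camera it gives the pose at the moment of the call.
- ctrl.finish_job(): hands the job in; it is judged then, once.
The state is a dict: "time": time; "q": joint angles; "dq": joint speeds; "joint_efforts": joint torques, N m; "position": TCP position; "tool_rot": TCP orientation; "wrist_force": force on the tool from outside, world axes, zero at the start; "torque": the same for the moment, N m; "opening": finger opening in mm; "finger_force": force on a finger pad.
Only numpy, scipy, OpenCV 4.12 (cv2) and the standard library are available. Lean on these libraries where they do the work, as an engineer would, in place of code of your own. Each camera call takes 0.05 s, during which the arm holds its last target. There are 200 camera calls.

TASK

Roll the console's thumbwheel back to its stop so that the drying fan is off. Then hang every measuring scoop by its hook on the pivoting bar, one to a place and shared between left and right as you go so that the bar never tips far and ends close to level (an odd one goes on an inner place). When all hang still, roll the thumbwheel on to click 5 and leave the other things on the board alone.

Things in the scene. Friction and masses are not known exactly. Their poses are not given: they have to be found in the camera images.
- dial (a joint): Grey thumbwheel lying flat on the console, axis upright; rolled by a fingertip put between two ribs and moved along the edge. Rad: 0 at the stop (fan off), growing clockwise seen from above. One click is 36 degrees (0.628 rad, one rib); far stop at 8 clicks. A sprung detent pulls it to the nearest click: within half a click it snaps in by itself. About 1 N at the edge moves it.
- dial_pointer (a point): White pointer bar on top of the thumbwheel, 40 mm out from the axis, 61 mm above the table, turning with the wheel. The pointer lies in line with the middle of a gap between two ribs, so gaps lie at whole multiples of 36 degrees from it.
- dial_rim (a point): Centre of the thumbwheel at half thickness, 52 mm above the table. Wheel 16 mm thick (44 to 60 mm above the table), open all round, body 88 mm across; 10 evenly spaced upright ribs, 7 mm thick, stand 6.5 mm out of it, so 101 mm over all (too wide to grasp), 22 mm clear between neighbouring ribs.
- console: White console 150 x 150 x 40 mm, fixed. Origin on the table under the wheel's axis, z up; its front is its -x side. The long black mark at the front (-x) is click 0, where the pointer stands at value 0; 8 shorter marks follow clockwise seen from above, 36 degrees apart: clicks 1 to 8.
- rack: Balance rack: wooden foot 90 x 130 x 12 mm, fixed, with a 12 x 16 mm post up to the bar. Origin on the table under the pivot, y along the bar, z up.
- bar (a joint): Tilt of the rack's bar in rad: 0 level, positive with the end at the rack's +y up. A soft, well damped centring spring (1.2 N m/rad) holds it: one scoop tilts it 0.14 on an outer place, 0.065 on an inner place; two on one side 0.2.
- bar_pivot (a point): Pivot, on the rod's centre line, 145 mm above the table; y runs along the rod and tilts with it, z up. Steel rod 10 mm thick, 330 mm long, pivoting at its middle, with four places for one scoop each between pairs of dark collars (20 mm across; 34 mm apart or more): outer places centred 138 mm and inner places 65 mm from the pivot on either side.
- scoop1: Stainless measuring scoop, 120 g, 127 mm high: cup 64 mm across, 40 mm high, and above it a hook of steel strip (4 mm thick, 14 mm wide in y) rising from the rim's -x side. Origin: centre of the cup's underside, z up. May be absent (None).
- scoop1_hook (a point): Inside top of the hook, 121 mm above the scoop's underside; hung, the rod's top touches here. Hook: two upright legs at x = -18 and +18 mm, 80 to 106 mm up, outer faces 40 mm and inner faces 32 mm apart, under a 45 degree gable; the +x leg ends free at 80 mm, 40 mm over the cup's rim: through that opening a rod along y enters sideways. A grip across the legs from above leaves it clear.
- scoop2: Scoop like scoop1. May be absent (None).
- scoop2_hook (a point): Inside top of the hook, 121 mm above the scoop's underside; hung, the rod's top touches here.
- scoop3: Scoop like scoop1. May be absent (None).
- scoop3_hook (a point): Inside top of the hook, 121 mm above the scoop's underside; hung, the rod's top touches here.
- scoop4: Scoop like scoop1. May be absent (None).
- scoop4_hook (a point): Inside top of the hook, 121 mm above the scoop's underside; hung, the rod's top touches here.
- turntable: Bystander: round wooden turntable, 200 mm across, 24 mm high, fixed.
- bottle: Bystander: closed white supplement bottle, 66 mm across, 115 mm high, on the turntable.
- check_valve: Bystander: green plastic check valve, 80 mm long, 34 mm thick, lying.
- glass_pipe: Bystander: J-shaped glass inflow pipe, 16 mm thick, 173 mm long, lying.
- spoon: Bystander: stainless measuring spoon, 160 mm, lying.
- test_kit: Bystander: box 70 x 110 x 50 mm.
- jar: Bystander: jar, 70 mm across, 90 mm high.
Things that resemble listed ones, but are neither listed nor needed, are in the scene too. What is shaped like the scoop2 but pink is not meant.

How it is judged:
By the outcome, as a careful person would: the job done as asked, in the order asked, and still so for the second after the job is handed in, with the robot touching nothing.
Of scoop1, scoop2, scoop3, scoop4 only 3 to 4 are there at a start; the rules pass over those that are not, and their reading is None.
At some moment in a run one of scoop1, scoop2, scoop3, scoop4 may be knocked a few centimetres aside while the robot is not near it.
Once in a run the grip may slacken for a moment while it holds something.
It also fails if it takes over 210 s, if anything falls off the work surface, if the arm or the gripper's body presses on something with over 40 N, if the wrist force passes 120 N, or if a joint passes its speed limit or range.

## Working session

There is one attempt and no reset: what is moved stays moved. The work goes in short steps, Python scripts to look and compute and a tool call to move; the robot and the scene stay as the last step left them, time stands still between calls to the robot, and variables do not carry over. Pictures are saved under pics/ and viewed, at most 14 in all, crops included, and the job is handed in when it is done.

Besides the shell and the picture viewer there is one more tool, called after "Call:" as name(argument=value, ...), one argument or row to a line, values as JSON. servo_tool: Moves the arm, as the interface text tells. Its arguments: {"type":"object","properties":{"fingers":{"type":"array","items":{"type":"number"}},"slide":{"type":"array","items":{"type":"array","items":{"type":"number"}}},"turn":{"type":"array","items":{"type":"number"}},"force":{"type":"number"}},"required":["fingers","slide","turn"]}

```bash
ls; mkdir -p pics; cat > h.py <<'E'
import numpy as np,cv2
from workcell import ctrl,viewer
def grab(n,f=None):
    c=viewer.get_calibration(n);im=viewer.grab_frame(n)[:,:,::-1].copy()
    if f: cv2.imwrite('pics/'+f,im)
    return im,c
def ray(c,u,v):
    R=np.array(c['R']);t=np.array(c['t']).ravel()
    d=R.T@np.array([(u-c['cx'])/c['fx'],(v-c['cy'])/c['fy'],1]);return -R.T@t,d
def plane(c,u,v,z):
    o,d=ray(c,u,v);return o+d*(z-o[2])/d[2]
def proj(c,X):
    p=np.array(c['R'])@np.array(X)+np.array(c['t']).ravel();return np.array([c['fx']*p[0]/p[2]+c['cx'],c['fy']*p[1]/p[2]+c['cy']])
def tri(a,b):
    (o,d),(p,e)=a,b
    s=np.linalg.lstsq(np.stack([d,-e],1),p-o,rcond=None)[0]
    A=o+d*s[0];B=p+e*s[1];return (A+B)/2,np.linalg.norm(A-B)
def st():
    s=ctrl.observe();print(round(s['time'],2),np.round(s['position'],1),np.round(s['tool_rot'],3),'F',np.round(s['wrist_force'],1),'op',round(s['opening'],1),round(s['finger_force'],1));return s
E
python3 - <<'E'
from h import *
s=st();print(s)
for n in['top','scene','wrist']:
    im,c=grab(n,n+'0.png');print(n,c['fx'],c['cx'],c['cy'],np.round(c['R'],3).tolist(),np.round(c['t']).tolist())
E
```

```text
pics
0.0 [ 240.  -521.9  237.8] [-0.001  0.977  0.214 -0.   ] F [ 0.4 -0.4  0.3] op 88.3 0.0
{'time': 0.0, 'q': array([-1.34627717e+00,  1.81498860e-01,  1.60800394e+00, -6.71270711e-06,
        1.35380330e+00, -2.06319862e-01]), 'dq': array([ 0.00123648,  0.0001371 ,  0.00080407, -0.00030872,  0.00020828,
        0.00036499]), 'joint_efforts': array([ 6.70953232e-04, -4.33859646e+01, -3.41850507e+01,  7.02772010e-02,
        3.84713744e-02, -1.11812453e-04]), 'position': array([ 240.02083324, -521.91835368,  237.83582494]), 'tool_rot': array([-8.56656860e-04,  9.76886293e-01,  2.13757891e-01, -1.10726516e-05]), 'wrist_force': array([ 0.44354875, -0.39135322,  0.25422162]), 'torque': array([-0.02264195, -0.02645629,  0.00322813]), 'finger_force': 0.0, 'opening': 88.33064886654601}
top 498.2492127792598 280.3903701243234 201.48002625339691 [[0.022, -1.0, -0.007], [-0.995, -0.021, -0.094], [0.094, 0.009, -0.996]] [-8.0, 551.0, 1130.0]
scene 442.1759672618324 280.1139118865115 209.48943030010972 [[0.781, 0.624, 0.023], [0.359, -0.418, -0.834], [-0.511, 0.66, -0.551]] [-432.0, -118.0, 1536.0]
wrist 326.44392063441666 284.64489737236556 207.44083933112034 [[0.419, -0.908, -0.002], [-0.867, -0.401, 0.298], [-0.271, -0.123, -0.955]] [-575.0, -42.0, 392.0]
```

View pics/top0.png

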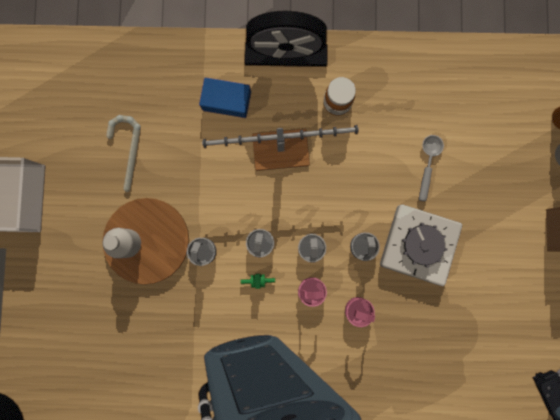

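View pics/scene0.png

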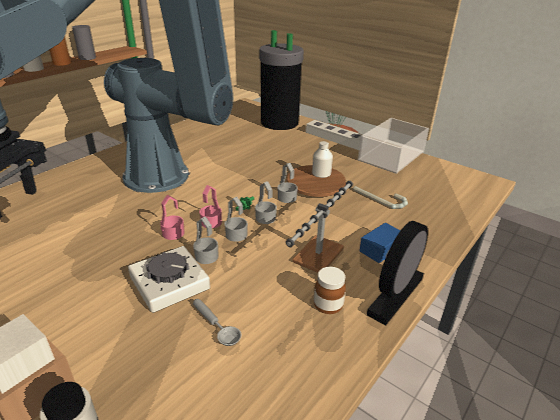

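```bash
python3 - <<'E'
from h import *
im=cv2.imread('pics/top0.png');c=viewer.get_calibration('top')
for n,u,v,z in [('s1',201,252,40),('s2',261,243,40),('s3',313,248,40),('s4',365,246,40),('p1',312,292,40),('p2',360,312,40),('dial',424,245,60),('piv',281,138,145),('e1',205,143,145),('e2',356,129,145),('bottle',112,243,115)]:print(n,np.round(plane(c,u,v,z)))
a=cv2.resize(im[195:295,170:390],None,fx=3.6,fy=3.6,interpolation=cv2.INTER_CUBIC)[:, :800]
b=cv2.resize(im[195:295,370:475],None,fx=2.4,fy=2.4,interpolation=cv2.INTER_CUBIC)
d=cv2.resize(im[110:190,195:370],None,fx=2.9,fy=2.9,interpolation=cv2.INTER_CUBIC)
o=np.zeros((600,800,3),np.uint8);o[:a.shape[0],:a.shape[1]]=a;y=a.shape[0];o[y:y+b.shape[0],:b.shape[1]]=b[:600-y];o[y:y+d.shape[0],255:255+d.shape[1]]=d
cv2.imwrite('pics/z1.png',o)
E
```

```text
s1 [430. 182.  40.]
s2 [454.  46.  40.]
s3 [445. -72.  40.]
s4 [ 452. -190.   40.]
p1 [346. -72.  40.]
p2 [ 304. -180.   40.]
dial [ 457. -318.   60.]
piv [674.   5. 145.]
e1 [660. 165. 145.]
e2 [ 696. -153.  145.]
bottle [446. 360. 115.]
```

View pics/z1.png

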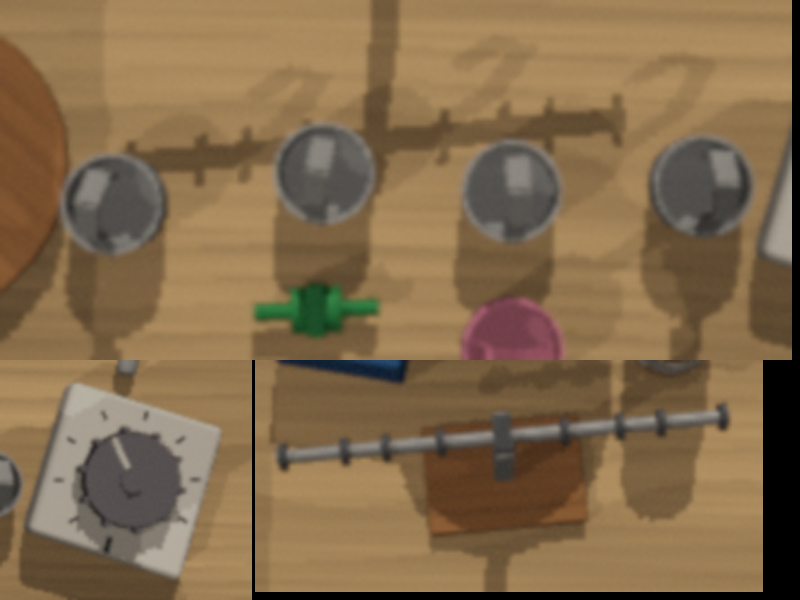

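Call:
servo_tool(
  fingers=[0,0,0,0,0],
  slide=[
    [0.02,0.022,0],
    [0.04,0.044,0],
    [0.06,0.066,0],
    [0.08,0.088,0],
    [0.1,0.11,0],
  ],
  turn=[-8,-16,-24,-32,-40],
)

```text
time: 0.65
position: [340.7, -411.4, 238.4]
tool_rot: [-0.0, 0.991, -0.136, -0.0]
wrist_force: [1.2, -0.5, -0.4]
opening: 50.5
finger_force: 0.0
```

Call:
servo_tool(
  fingers=[0,0,0,0,0],
  slide=[
    [0.02,0.022,0],
    [0.04,0.044,0],
    [0.06,0.066,0],
    [0.08,0.088,0],
    [0.1,0.11,0],
  ],
  turn=[-8,-16,-24,-32,-40],
)

```text
time: 1.15
position: [440.7, -301.3, 238.5]
tool_rot: [-0.0, 0.884, -0.467, -0.0]
wrist_force: [-0.3, -0.1, -0.0]
opening: 10.2
finger_force: 0.0
```

Call:
servo_tool(
  fingers=[0,0,0,0,0],
  slide=[
    [0,0,0],
    [0,0,0],
    [0,0,0],
    [0,0,0],
    [0,0,0],
  ],
  turn=[-6,-12,-18.2,-18.2,-18.2],
)

```text
time: 1.65
position: [440.0, -302.4, 238.5]
tool_rot: [-0.0, 0.802, -0.597, -0.0]
wrist_force: [-0.7, -0.7, -0.7]
opening: 0.8
finger_force: 0.0
```

```bash
python3 - <<'E'
from h import *
s=st()
im,c=grab('wrist','w1.png')
cv2.imwrite('pics/w1b.png',cv2.resize(im,None,fx=1.42,fy=1.42,interpolation=cv2.INTER_CUBIC))
for p in [(457,-318,60),(452,-190,127),(445,-72,127)]:print(np.round(proj(c,p)*1.42))
E
```

```text
1.65 [ 440.  -302.4  238.5] [-0.     0.802 -0.597 -0.   ] F [-0.7 -0.7 -0.7] op 0.8 0.0
[388. 236.]
[338. 444.]
[307. 580.]
```

View pics/w1b.png

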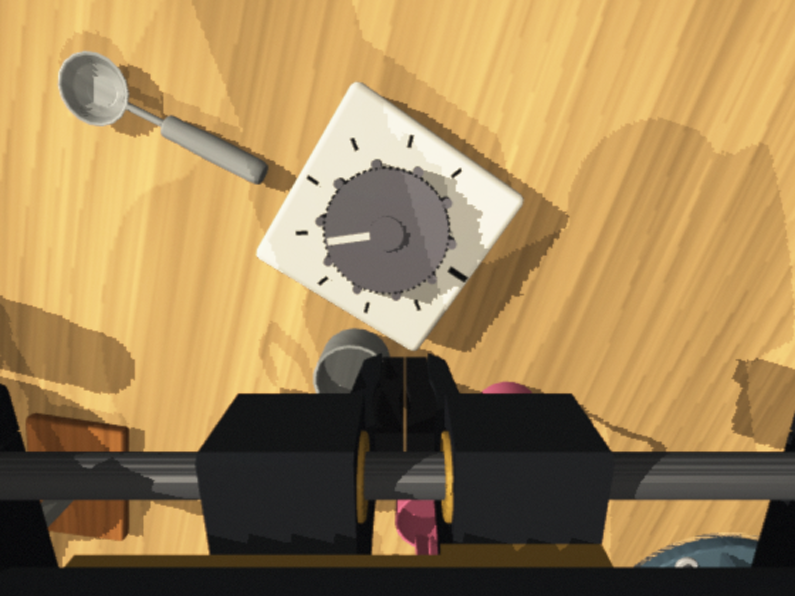

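```bash
python3 - <<'E'
from h import *
im=cv2.imread('pics/w1.png');c=viewer.get_calibration('wrist')
P=lambda u,v,z:plane(c,u/1.42,v/1.42,z)
# wheel: dark low-sat blob
h=cv2.cvtColor(im,cv2.COLOR_BGR2HSV);m=((h[...,2]<125)&(h[...,1]<70)).astype(np.uint8)
m[:105]=0;m[218:]=0;m[:,:215]=0;m[:,325:]=0
m=cv2.morphologyEx(m,cv2.MORPH_OPEN,np.ones((9,9)))
n,l,s,ce=cv2.connectedComponentsWithStats(m);i=1+s[1:,4].argmax();print(s[i],ce[i])
ct=max(cv2.findContours((l==i).astype(np.uint8),0,1)[0],key=len)[:,0]
W=np.array([plane(c,*p,60)[:2] for p in ct]);print('circ',cv2.minEnclosingCircle(W.astype(np.float32)))
C=P(387,230,60);print('C',C)
for n,p in [('ptr',P(329,240,61)),('ptr_in',P(368,237,61)),('mark',P(457,273,40)),('opp?',P(301,233,40)),('m1',P(418,305,40)),('m8',P(457,172,40))]:
    d=p-C;print(n,np.round(p),np.hypot(*d[:2]),np.degrees(np.arctan2(d[1],d[0])))
E=[P(355,83,40),P(522,203,40),P(415,348,40),P(258,255,40)];print('console c',np.mean(E,0),np.degrees(np.arctan2(*(E[1]-E[2])[1::-1])))
E
```

```text
[ 228  117   78   90 4894] [266.35553739 163.58847568]
circ ((458.68927001953125, -320.75091552734375), 48.40245819091797)
C [ 459.04935825 -321.85362703   60.        ]
ptr [ 496. -303.   61.] 41.67528337461375 26.291149745403644
ptr_in [ 471. -313.   61.] 14.272659648952402 36.355865863351134
mark [ 398. -302.   40.] 64.24855519061936 162.03913190622467
opp? [ 520. -298.   40.] 65.48646612584625 21.569034344500018
m1 [ 419. -269.   40.] 66.64274649063957 126.92613193052574
m8 [ 422. -373.   40.] 63.47533483291305 -125.67783652861525
console c [ 458.69876715 -320.03728971   40.        ] -107.21185186009933
```

Call:
servo_tool(
  fingers=[0,0,0,0,0],
  slide=[
    [-0.02,-0.015,-0.02],
    [-0.04,-0.03,-0.05],
    [-0.0527,-0.043,-0.08],
    [-0.0527,-0.043,-0.11],
    [-0.0527,-0.043,-0.13],
  ],
  turn=[2.9,2.9,2.9,2.9,2.9],
)

```text
time: 2.2
position: [386.2, -345.2, 106.6]
tool_rot: [-0.0, 0.816, -0.578, -0.001]
wrist_force: [-0.3, -0.5, -0.1]
opening: 0.2
finger_force: 0.0
```

Call:
servo_tool(
  fingers=[0,0,0,0,0],
  slide=[
    [0,0,-0.02],
    [0,0,-0.04],
    [0,0,-0.055],
    [0,0,-0.0597],
    [0,0,-0.0597],
  ],
  turn=[0,0,0,0,0],
)

```text
time: 2.7
position: [387.1, -345.2, 48.5]
tool_rot: [-0.0, 0.816, -0.578, -0.001]
wrist_force: [0.4, 0.2, 0.4]
opening: 0.0
finger_force: 0.0
```

Call:
servo_tool(
  fingers=[0,0,0,0,0],
  slide=[
    [0.003,0.001,0],
    [0.006,0.002,0],
    [0.009,0.003,0],
    [0.0113,0.004,0],
    [0.0113,0.004,0],
  ],
  turn=[0,0,0,0,0],
)

```text
time: 3.2
position: [399.2, -341.5, 49.3]
tool_rot: [0.0, 0.816, -0.578, 0.0]
wrist_force: [0.6, 0.7, -0.3]
opening: 0.6
finger_force: 0.0
```

```bash
python3 - <<'E'
from h import *
st()
r=.064
for j in range(4):
    p0=np.radians(199.6+36*j);print([[round(float(r*(np.cos(p0+np.radians(7.2*k))-np.cos(p0))),4),round(float(r*(np.sin(p0+np.radians(7.2*k))-np.sin(p0))),4),0] for k in range(1,6)])
E
```

```text
3.2 [ 399.2 -341.5   49.3] [ 0.     0.816 -0.578  0.   ] F [ 0.6  0.7 -0.3] op 0.6 0.0
[[0.0032, -0.0074, 0], [0.0072, -0.0143, 0], [0.0121, -0.0207, 0], [0.0178, -0.0264, 0], [0.0241, -0.0313, 0]]
[[0.0069, -0.0041, 0], [0.0143, -0.0073, 0], [0.022, -0.0096, 0], [0.0299, -0.0109, 0], [0.0379, -0.0112, 0]]
[[0.008, 0.0007, 0], [0.0159, 0.0025, 0], [0.0234, 0.0052, 0], [0.0306, 0.0088, 0], [0.0373, 0.0133, 0]]
[[0.006, 0.0053, 0], [0.0114, 0.0113, 0], [0.0159, 0.0179, 0], [0.0196, 0.0251, 0], [0.0223, 0.0326, 0]]
```

Call:
servo_tool(
  fingers=[0,0,0,0,0],
  slide=[
    [0.0032,-0.0074,0],
    [0.0072,-0.0143,0],
    [0.0121,-0.0207,0],
    [0.0178,-0.0264,0],
    [0.0241,-0.0313,0],
  ],
  turn=[7.2,14.4,21.6,28.8,36],
)

```text
time: 3.7
position: [422.8, -373.0, 49.0]
tool_rot: [-0.0, 0.955, -0.295, -0.0]
wrist_force: [0.6, -0.1, 0.1]
opening: -0.0
finger_force: 0.0
```

Call:
servo_tool(
  fingers=[0,0,0,0,0],
  slide=[
    [0.0069,-0.0041,0],
    [0.0143,-0.0073,0],
    [0.022,-0.0096,0],
    [0.0299,-0.0109,0],
    [0.0379,-0.0112,0],
  ],
  turn=[7.2,14.4,21.6,28.8,36],
)

```text
time: 4.2
position: [461.0, -384.1, 49.0]
tool_rot: [-0.0, 1.0, 0.015, -0.0]
wrist_force: [0.3, -0.1, -0.2]
opening: 0.2
finger_force: 0.0
```

Call:
servo_tool(
  fingers=[0,0,0,0,0],
  slide=[
    [0.008,0.0007,0],
    [0.0159,0.0025,0],
    [0.0234,0.0052,0],
    [0.0306,0.0088,0],
    [0.0373,0.0133,0],
  ],
  turn=[7.2,14.4,21.6,28.8,36],
)

```text
time: 4.7
position: [498.3, -370.6, 49.0]
tool_rot: [0.0, 0.946, 0.323, -0.0]
wrist_force: [-0.3, 0.1, 0.9]
opening: 0.5
finger_force: 0.0
```

Call:
servo_tool(
  fingers=[0,0,0,0,0],
  slide=[
    [0.006,0.0053,0],
    [0.0114,0.0113,0],
    [0.0159,0.0179,0],
    [0.0196,0.0251,0],
    [0.0223,0.0326,0],
  ],
  turn=[7.2,14.4,21.6,28.8,36],
)

```text
time: 5.2
position: [520.5, -337.8, 49.0]
tool_rot: [0.0, 0.8, 0.6, 0.0]
wrist_force: [0.1, -0.2, -0.7]
opening: 0.3
finger_force: 0.0
```

```bash
python3 - <<'E'
from h import *
st()
E
```

```text
5.2 [ 520.5 -337.8   49. ] [0.  0.8 0.6 0. ] F [ 0.1 -0.2 -0.7] op 0.3 0.0
```

Call:
servo_tool(
  fingers=[0,0,0,0,0],
  slide=[
    [0.01,-0.003,0],
    [0.019,-0.0056,0],
    [0.019,-0.0056,0.05],
    [0.019,-0.0056,0.1],
    [0.019,-0.0056,0.15],
  ],
  turn=[0,0,0,0,0],
)

```text
time: 5.7
position: [539.7, -344.2, 200.3]
tool_rot: [-0.0, 0.803, 0.596, -0.0]
wrist_force: [0.3, -1.0, 0.3]
opening: 0.4
finger_force: 0.0
```

Call:
servo_tool(
  fingers=[40,70,100,100,100],
  slide=[
    [-0.02,-0.02,0.05],
    [-0.05,-0.04,0.07],
    [-0.05,-0.04,0.07],
    [-0.05,-0.04,0.07],
    [-0.05,-0.04,0.07],
  ],
  turn=[0,0,0,0,0],
)

```text
time: 6.2
position: [489.5, -383.1, 267.5]
tool_rot: [-0.001, 0.802, 0.597, 0.0]
wrist_force: [1.4, -0.5, -0.3]
opening: 38.1
finger_force: 0.0
```

```bash
python3 - <<'E'
from h import *
st()
im,c=grab('wrist','w2.png')
cv2.imwrite('pics/w2b.png',cv2.resize(im,None,fx=1.42,fy=1.42,interpolation=cv2.INTER_CUBIC))
E
```

```text
6.2 [ 489.5 -383.1  267.5] [-0.001  0.802  0.597  0.   ] F [ 1.4 -0.5 -0.3] op 38.1 0.0
```

View pics/w2b.png

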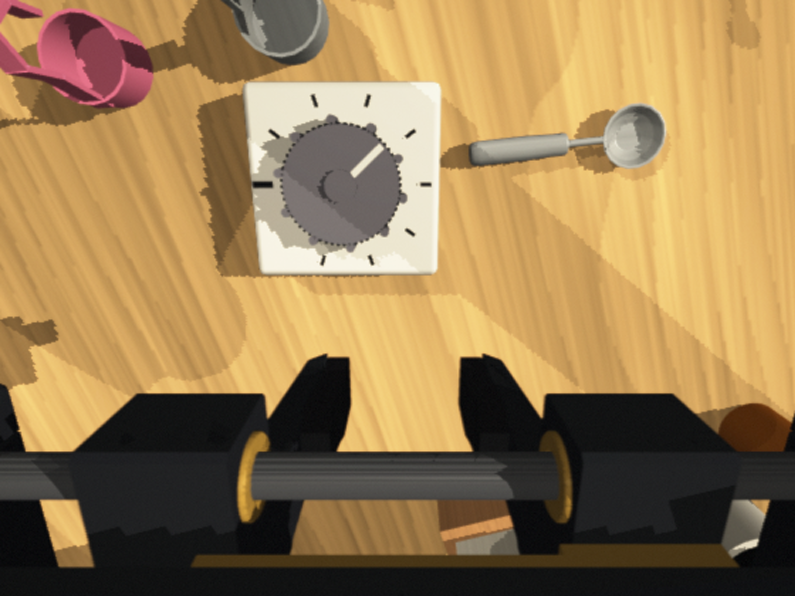

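Call:
servo_tool(
  fingers=[0,0,0,0,0],
  slide=[
    [-0.03,0.025,-0.02],
    [-0.06,0.05,-0.05],
    [-0.09,0.075,-0.08],
    [-0.1023,0.0849,-0.11],
    [-0.1023,0.0849,-0.14],
  ],
  turn=[0,0,0,0,0],
)

```text
time: 6.75
position: [385.6, -295.7, 126.6]
tool_rot: [-0.002, 0.802, 0.598, 0.0]
wrist_force: [0.4, -0.5, 0.4]
opening: 6.5
finger_force: 0.0
```

Call:
servo_tool(
  fingers=[0,0,0,0,0],
  slide=[
    [0,0,-0.03],
    [0,0,-0.05],
    [0,0,-0.07],
    [0,0,-0.08],
    [0,0,-0.08],
  ],
  turn=[0,0,0,0,0],
)

```text
time: 7.25
position: [386.3, -296.9, 47.0]
tool_rot: [-0.002, 0.802, 0.598, -0.0]
wrist_force: [-0.4, 0.6, 0.3]
opening: 0.4
finger_force: 0.0
```

Call:
servo_tool(
  fingers=[0,0,0,0,0],
  slide=[
    [0.006,-0.0018,0],
    [0.0106,-0.0031,0],
    [0.0153,-0.0045,0],
    [0.0177,-0.0052,0],
    [0.0192,-0.0056,0],
  ],
  turn=[0,0,0,0,0],
)

```text
time: 7.75
position: [403.4, -302.5, 48.8]
tool_rot: [-0.004, 0.801, 0.598, -0.002]
wrist_force: [-19.8, 4.8, 12.5]
opening: 0.4
finger_force: 10.9
```

```bash
python3 - <<'E'
from h import *
st()
im,c=grab('scene','s2.png')
u=proj(c,(459,-320,52));print(u)
x,y=u.astype(int)
cv2.imwrite('pics/s2b.png',cv2.resize(im[y-60:y+60,x-80:x+80],None,fx=5,fy=5,interpolation=cv2.INTER_CUBIC))
for r in(.055,.054,.053):
  for j in range(4):
    p0=np.radians(163.6+36*j);print(r,[[round(float(r*(np.cos(p0+np.radians(7.2*k))-np.cos(p0))),4),round(float(r*(np.sin(p0+np.radians(7.2*k))-np.sin(p0))),4),0] for k in range(1,6)])
E
```

```text
7.75 [ 403.4 -302.5   48.8] [-0.004  0.801  0.598 -0.002] F [-19.8   4.8  12.5] op 0.4 10.9
[166.76180424 266.68204926]
0.055 [[-0.0015, -0.0067, 0], [-0.0022, -0.0136, 0], [-0.002, -0.0205, 0], [-0.001, -0.0273, 0], [0.0009, -0.034, 0]]
0.055 [[0.0027, -0.0063, 0], [0.0062, -0.0123, 0], [0.0104, -0.0178, 0], [0.0153, -0.0227, 0], [0.0207, -0.0269, 0]]
0.055 [[0.0059, -0.0035, 0], [0.0123, -0.0063, 0], [0.0189, -0.0083, 0], [0.0257, -0.0094, 0], [0.0326, -0.0096, 0]]
0.055 [[0.0069, 0.0006, 0], [0.0136, 0.0021, 0], [0.0201, 0.0044, 0], [0.0263, 0.0075, 0], [0.032, 0.0114, 0]]
0.054 [[-0.0015, -0.0066, 0], [-0.0022, -0.0134, 0], [-0.002, -0.0201, 0], [-0.0009, -0.0268, 0], [0.0009, -0.0334, 0]]
0.054 [[0.0027, -0.0062, 0], [0.0061, -0.0121, 0], [0.0102, -0.0175, 0], [0.015, -0.0223, 0], [0.0204, -0.0264, 0]]
0.054 [[0.0058, -0.0035, 0], [0.012, -0.0062, 0], [0.0185, -0.0081, 0], [0.0252, -0.0092, 0], [0.032, -0.0094, 0]]
0.054 [[0.0068, 0.0006, 0], [0.0134, 0.0021, 0], [0.0198, 0.0043, 0], [0.0258, 0.0074, 0], [0.0314, 0.0112, 0]]
0.053 [[-0.0015, -0.0065, 0], [-0.0021, -0.0131, 0], [-0.0019, -0.0198, 0], [-0.0009, -0.0263, 0], [0.0009, -0.0327, 0]]
0.053 [[0.0026, -0.0061, 0], [0.006, -0.0119, 0], [0.0101, -0.0171, 0], [0.0147, -0.0219, 0], [0.02, -0.026, 0]]
0.053 [[0.0057, -0.0034, 0], [0.0118, -0.0061, 0], [0.0182, -0.008, 0], [0.0248, -0.009, 0], [0.0314, -0.0092, 0]]
0.053 [[0.0066, 0.0006, 0], [0.0131, 0.002, 0], [0.0194, 0.0043, 0], [0.0253, 0.0073, 0], [0.0309, 0.011, 0]]
```

View pics/s2b.png

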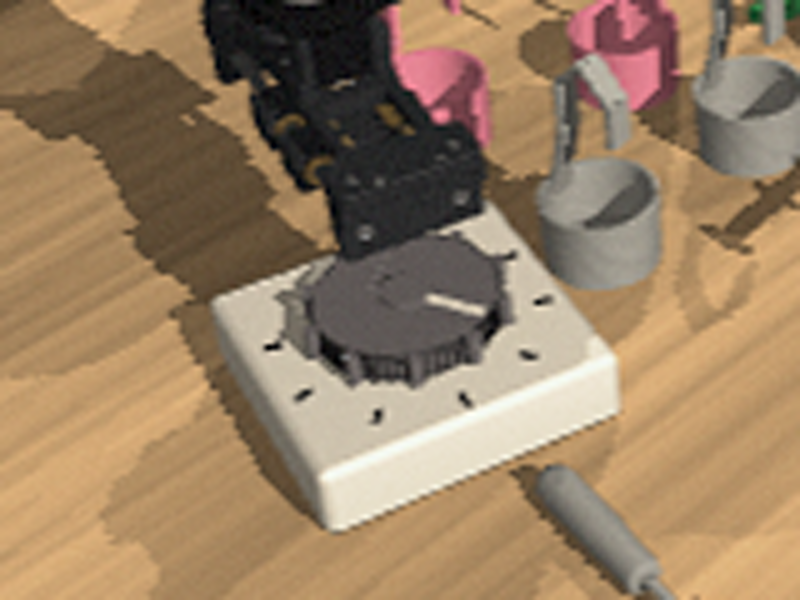

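Call:
servo_tool(
  fingers=[0,0,0,0,0],
  slide=[
    [-0.0015,0.0005,0],
    [-0.003,0.0009,0],
    [-0.003,0.0009,0],
    [-0.003,0.0009,0],
    [-0.003,0.0009,0],
  ],
  turn=[0,0,0,0,0],
)

```text
time: 8.3
position: [402.9, -303.0, 49.2]
tool_rot: [-0.001, 0.802, 0.598, -0.0]
wrist_force: [-5.1, 3.2, 1.4]
opening: 0.1
finger_force: 2.9
```

Call:
servo_tool(
  fingers=[0,0,0,0,0],
  slide=[
    [-0.0016,-0.0071,0],
    [-0.0023,-0.0145,0],
    [-0.0021,-0.0218,0],
    [-0.0011,-0.029,0],
    [0.001,-0.0362,0],
  ],
  turn=[7.2,14.4,21.6,28.8,36],
)

```text
time: 8.8
position: [404.3, -340.5, 49.3]
tool_rot: [0.0, 0.576, 0.818, -0.0]
wrist_force: [-3.3, 3.1, 0.3]
opening: 0.5
finger_force: 2.5
```

```bash
cat >> h.py <<'E'
def pointer(n='scene'):
    im,c=grab(n);C=np.array([459,-320,61.]);m=np.zeros(im.shape[:2],np.uint8)
    ring=np.array([proj(c,C+41*np.array([np.cos(a),np.sin(a),0])) for a in np.linspace(0,6.28,60)]).astype(np.int32)
    cv2.fillPoly(m,[ring],1);g=cv2.cvtColor(im,cv2.COLOR_BGR2GRAY);ys,xs=np.where((m>0)&(g>165))
    W=np.array([plane(c,x,y,61)[:2] for x,y in zip(xs,ys)])
    if len(W)<3: print('no ptr');return
    d=W.mean(0)-C[:2];a=np.degrees(np.arctan2(d[1],d[0]));print('ptr n',len(W),'r',round(np.hypot(*d)),'ang',round(a),'clicks',round(((163.6-a)%360)/36,2))
E
python3 - <<'E'
from h import *
st();pointer()
E
```

```text
8.8 [ 404.3 -340.5   49.3] [ 0.     0.576  0.818 -0.   ] F [-3.3  3.1  0.3] op 0.5 2.5
ptr n 16 r 26 ang 55 clicks 3.02
```

Call:
servo_tool(
  fingers=[0,0,0,0,0],
  slide=[
    [0.0028,-0.0066,0],
    [0.0065,-0.013,0],
    [0.011,-0.0188,0],
    [0.0161,-0.0239,0],
    [0.0218,-0.0284,0],
  ],
  turn=[7.2,14.4,21.6,28.8,36],
)

```text
time: 9.35
position: [427.1, -369.1, 49.8]
tool_rot: [0.001, 0.296, 0.955, -0.001]
wrist_force: [-3.5, 1.3, 0.6]
opening: 0.6
finger_force: 2.0
```

Call:
servo_tool(
  fingers=[0,0,0,0,0],
  slide=[
    [0.0062,-0.0037,0],
    [0.013,-0.0066,0],
    [0.0199,-0.0088,0],
    [0.0271,-0.0099,0],
    [0.0344,-0.0101,0],
  ],
  turn=[7.2,14.4,21.6,28.8,36],
)

```text
time: 9.85
position: [461.8, -379.2, 50.0]
tool_rot: [0.001, -0.013, 1.0, -0.001]
wrist_force: [-4.2, -0.9, 0.6]
opening: 0.4
finger_force: 2.2
```

Call:
servo_tool(
  fingers=[0,0,0,0,0],
  slide=[
    [0.0073,0.0006,0],
    [0.0143,0.0022,0],
    [0.0212,0.0046,0],
    [0.0277,0.0079,0],
    [0.0337,0.012,0],
  ],
  turn=[7.2,14.4,21.6,28.8,36],
)

```text
time: 10.35
position: [495.7, -366.9, 50.0]
tool_rot: [0.001, -0.322, 0.947, -0.001]
wrist_force: [0.2, 0.2, -0.4]
opening: 0.6
finger_force: 0.0
```

```bash
python3 - <<'E'
from h import *
st();pointer();pointer('top')
E
```

```text
10.35 [ 495.7 -366.9   50. ] [ 0.001 -0.322  0.947 -0.001] F [ 0.2  0.2 -0.4] op 0.6 0.0
no ptr
no ptr
```

Call:
servo_tool(
  fingers=[0,0,0,0,0],
  slide=[
    [0.006,-0.0079,0],
    [0.0122,-0.0158,0],
    [0.0122,-0.0158,0.05],
    [0.0122,-0.0158,0.1],
    [0.0122,-0.0158,0.15],
  ],
  turn=[0,0,0,-8,-16],
)

```text
time: 10.95
position: [506.4, -382.8, 200.4]
tool_rot: [-0.0, -0.181, 0.983, 0.0]
wrist_force: [0.8, -0.9, -0.3]
opening: 0.6
finger_force: 0.0
```

Call:
servo_tool(
  fingers=[100,100,100,100,100],
  slide=[
    [-0.01,0.02,0.04],
    [-0.02,0.04,0.07],
    [-0.03,0.06,0.07],
    [-0.035,0.08,0.07],
    [-0.04,0.09,0.07],
  ],
  turn=[-8,-16,-24,-32,-40],
)

```text
time: 11.45
position: [466.6, -291.6, 270.1]
tool_rot: [0.001, 0.166, 0.986, -0.0]
wrist_force: [0.4, -0.2, -1.1]
opening: 38.1
finger_force: 0.0
```

Call:
servo_tool(
  fingers=[100,100,100,100,100],
  slide=[
    [-0.01,0.02,0],
    [-0.02,0.03,0],
    [-0.025,0.045,0],
    [-0.03,0.055,0],
    [-0.037,0.062,0],
  ],
  turn=[-8,-16,-24,-32,-40],
)

```text
time: 11.95
position: [429.7, -230.2, 269.7]
tool_rot: [0.001, 0.493, 0.87, -0.0]
wrist_force: [-0.1, 0.6, -0.4]
opening: 78.1
finger_force: 0.0
```

Call:
servo_tool(
  fingers=[100,100,100,100,100],
  slide=[
    [0,0,0],
    [0,0,0],
    [0,0,0],
    [0,0,0],
    [0,0,0],
  ],
  turn=[-8,-16,-24,-32,-32],
)

```text
time: 12.45
position: [429.8, -230.8, 269.6]
tool_rot: [0.001, 0.712, 0.702, 0.0]
wrist_force: [-0.3, 0.2, -1.0]
opening: 88.1
finger_force: 0.0
```

```bash
python3 - <<'E'
from h import *
st();pointer()
im,c=grab('wrist','w3.png')
cv2.imwrite('pics/w3b.png',cv2.resize(im,None,fx=1.42,fy=1.42,interpolation=cv2.INTER_CUBIC))
E
```

```text
12.45 [ 429.8 -230.8  269.6] [0.001 0.712 0.702 0.   ] F [-0.3  0.2 -1. ] op 88.1 0.0
ptr n 17 r 30 ang 154 clicks 0.26
```

View pics/w3b.png

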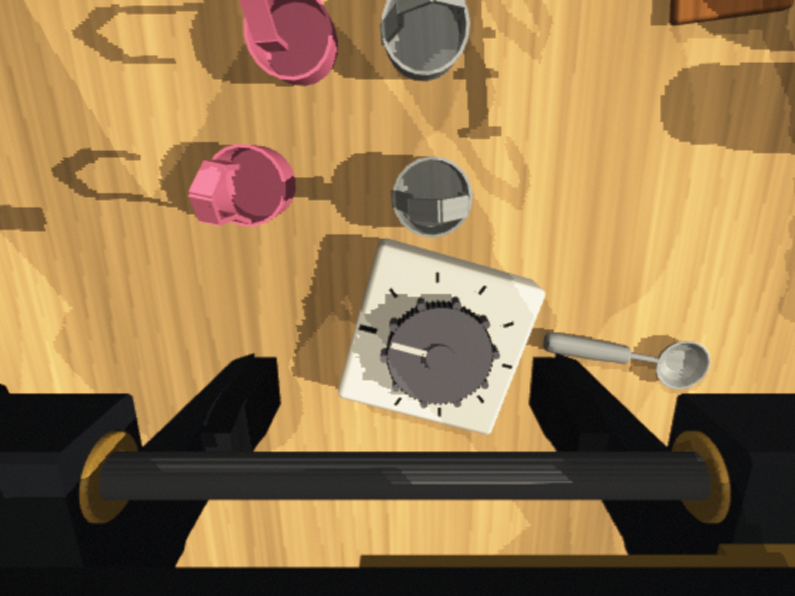

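```bash
python3 - <<'E'
from h import *
c=viewer.get_calibration('wrist');P=lambda u,v,z:np.round(plane(c,u/1.42,v/1.42,z),1)
print('ridge',P(437,194,126),P(439,223,126),'L',P(401,205,106),'R',P(470,206,106))
print('cup4',P(431,196,40))
c=viewer.get_calibration('top');
# collars/bar ends from z1 crop: px=195+(x-255)/2.9, row=110+(y-360)/2.9
f=lambda x,y:plane(c,195+(x-255)/2.9,110+(y-360)/2.9,145)
Q=[f(x,y)[:2] for x,y in [(283,457),(345,451),(387,447),(441,442),(565,432),(620,427),(661,423),(723,417)]]
Q=np.array(Q);m=Q.mean(0);d=np.linalg.svd(Q-m)[2][0];d*=np.sign(d[1]);print('mid',m,'dir',d,'s',np.round((Q-m)@d,1),'ang',np.degrees(np.arctan2(-d[0],d[1])))
for s in(138,65,-65,-138):print(s,np.round(m+s*d,1))
E
```

```text
ridge [ 451.3 -180.1  126. ] [ 452.8 -197.9  126. ] L [ 428.9 -188.8  106. ] R [ 474.6 -189.8  106. ]
cup4 [ 452.4 -189.3   40. ]
mid [676.8876391    5.79313342] dir [-0.11058401  0.99386678] s [ 160.5  115.3   84.6   45.3  -45.1  -85.2 -115.1 -160.3] ang 6.348982218294757
138 [661.6 142.9]
65 [669.7  70.4]
-65 [684.1 -58.8]
-138 [ 692.1 -131.4]
```

Call:
servo_tool(
  fingers=[74,74,74,74,74],
  slide=[
    [0.011,0.021,-0.03],
    [0.022,0.042,-0.06],
    [0.022,0.042,-0.09],
    [0.022,0.042,-0.11],
    [0.022,0.042,-0.12],
  ],
  turn=[1,1,1,1,1],
)

```text
time: 13.05
position: [450.6, -187.3, 147.2]
tool_rot: [-0.001, 0.704, 0.71, -0.0]
wrist_force: [0.1, 0.6, 0.4]
opening: 65.5
finger_force: 0.0
```

Call:
servo_tool(
  fingers=[74,74,74,74,74],
  slide=[
    [0,0,-0.02],
    [0,0,-0.04],
    [0,0,-0.06],
    [0,0,-0.068],
    [0,0,-0.068],
  ],
  turn=[0,0,0,0,0],
)

```text
time: 13.55
position: [451.0, -187.9, 80.5]
tool_rot: [-0.001, 0.705, 0.71, -0.0]
wrist_force: [-0.1, -0.5, -0.5]
opening: 65.2
finger_force: 0.0
```

Call:
servo_tool(
  fingers=[20,20,20,20,20],
  slide=[
    [0,0,0],
    [0,0,0],
    [0,0,0],
    [0,0,0],
    [0,0,0],
  ],
  turn=[0,0,0,0,0],
  force=30,
)

```text
time: 14.05
position: [452.0, -188.4, 81.9]
tool_rot: [0.001, 0.705, 0.709, 0.0]
wrist_force: [0.3, -0.4, 5.5]
opening: 39.9
finger_force: 30.0
```

Call:
servo_tool(
  fingers=[20,20,20,20,20],
  slide=[
    [0,0,0],
    [0,0,0],
    [0,0,0],
    [0,0,0],
    [0,0,0],
  ],
  turn=[0,0,0,0,0],
)

```text
time: 14.55
position: [452.0, -188.4, 81.8]
tool_rot: [0.001, 0.705, 0.709, 0.0]
wrist_force: [-0.0, -0.7, 6.1]
opening: 39.4
finger_force: 30.0
```

```bash
python3 - <<'E'
from h import *
st()
E
```

```text
14.55 [ 452.  -188.4   81.8] [0.001 0.705 0.709 0.   ] F [-0.  -0.7  6.1] op 39.4 30.0
```

Call:
servo_tool(
  fingers=[20,20,20,20,20],
  slide=[
    [0,0,0.01],
    [0,0,0.03],
    [0,0,0.055],
    [0,0,0.075],
    [0,0,0.086],
  ],
  turn=[0,0,0,0,0],
)

```text
time: 15.05
position: [451.7, -188.2, 168.8]
tool_rot: [0.001, 0.705, 0.71, 0.0]
wrist_force: [0.9, -0.2, -1.2]
opening: 39.8
finger_force: 30.0
```

Call:
servo_tool(
  fingers=[20,20,20,20,20],
  slide=[
    [0.025,0.008,0],
    [0.06,0.018,0],
    [0.1,0.03,0],
    [0.14,0.042,0],
    [0.16,0.048,0],
  ],
  turn=[1.5,3,4.5,6,6],
)

```text
time: 15.55
position: [613.3, -138.6, 166.3]
tool_rot: [-0.0, 0.666, 0.746, 0.0]
wrist_force: [-0.8, -0.8, -1.6]
opening: 39.8
finger_force: 30.0
```

```bash
python3 - <<'E'
from h import *
st()
im,c=grab('scene','s3.png')
cv2.imwrite('pics/s3b.png',cv2.resize(im[150:310,140:400],None,fx=3,fy=3,interpolation=cv2.INTER_CUBIC))
E
```

```text
15.55 [ 613.3 -138.6  166.3] [-0.     0.666  0.746  0.   ] F [-0.8 -0.8 -1.6] op 39.8 30.0
```

View pics/s3b.png

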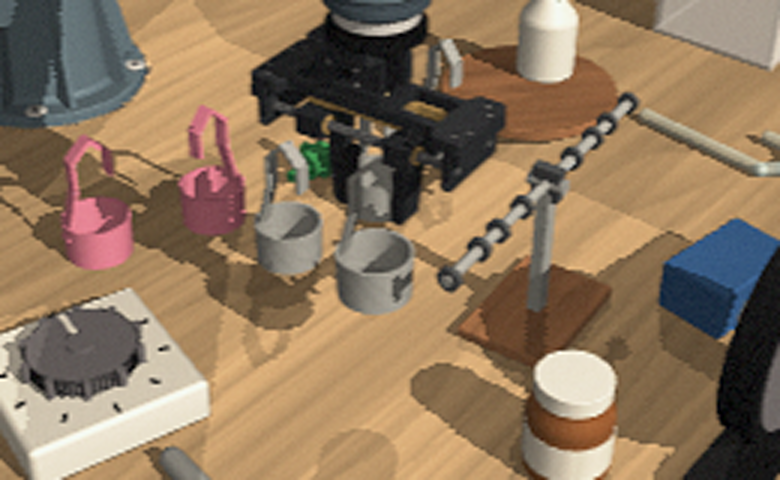

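Call:
servo_tool(
  fingers=[20,20,20,20,20],
  slide=[
    [0.01,0.001,0],
    [0.02,0.002,0],
    [0.032,0.003,0],
    [0.045,0.0043,0],
    [0.055,0.0053,0],
  ],
  turn=[0,0,0,0,0],
)

```text
time: 16.1
position: [666.5, -135.2, 167.0]
tool_rot: [-0.0, 0.667, 0.745, -0.0]
wrist_force: [0.6, -0.9, -1.3]
opening: 39.6
finger_force: 30.0
```

Call:
servo_tool(
  fingers=[20,20,20,20,20],
  slide=[
    [0.008,0.0007,0],
    [0.015,0.0014,0],
    [0.021,0.002,0],
    [0.0235,0.0022,0],
    [0.0235,0.0022,0],
  ],
  turn=[0,0,0,0,0],
)

```text
time: 16.6
position: [690.0, -132.4, 166.9]
tool_rot: [-0.0, 0.667, 0.745, -0.0]
wrist_force: [0.2, 0.6, -0.9]
opening: 39.7
finger_force: 30.0
```

Call:
servo_tool(
  fingers=[20,20,20,20,20],
  slide=[
    [0,0,-0.012],
    [0,0,-0.024],
    [0,0,-0.036],
    [0,0,-0.045],
    [0,0,-0.05],
  ],
  turn=[0,0,0,0,0],
)

```text
time: 17.1
position: [689.1, -132.2, 115.1]
tool_rot: [-0.001, 0.667, 0.745, -0.0]
wrist_force: [0.4, 0.7, -0.5]
opening: 39.8
finger_force: 30.0
```

```bash
python3 - <<'E'
from h import *
st();c=viewer.get_calibration('top');print(plane(c,340,90,90))
im,c=grab('scene','s4.png')
cv2.imwrite('pics/s4b.png',cv2.resize(im[150:310,240:400],None,fx=3.7,fy=3.7,interpolation=cv2.INTER_CUBIC))
E
```

```text
17.1 [ 689.1 -132.2  115.1] [-0.001  0.667  0.745 -0.   ] F [ 0.4  0.7 -0.5] op 39.8 30.0
[ 797.91276004 -124.1209577    90.        ]
```

View pics/s4b.png

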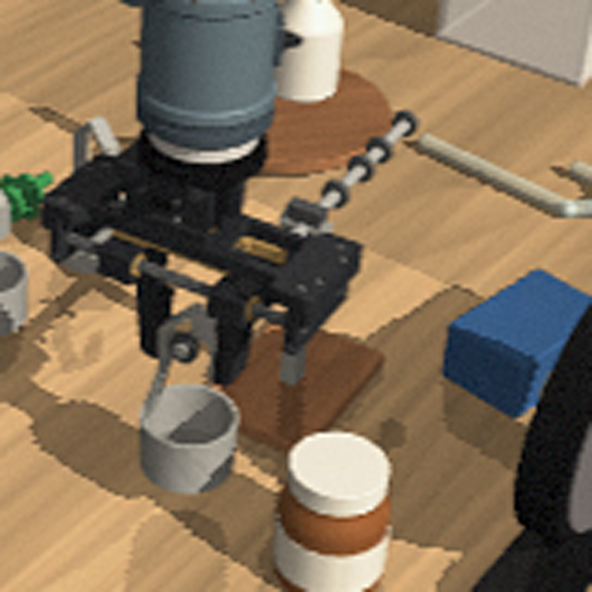

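Call:
servo_tool(
  fingers=[20,20,20,20,20],
  slide=[
    [0,0,-0.005],
    [0,0,-0.01],
    [0,0,-0.015],
    [0,0,-0.02],
    [0,0,-0.021],
  ],
  turn=[0,0,0,0,0],
)

```text
time: 17.65
position: [690.3, -132.3, 95.7]
tool_rot: [0.0, 0.667, 0.745, 0.0]
wrist_force: [3.1, 1.1, 0.6]
opening: 39.6
finger_force: 30.0
```

Call:
servo_tool(
  fingers=[20,48,52,56,62],
  slide=[
    [0,0,0],
    [0,0,0],
    [0,0,0],
    [0,0,0],
    [0,0,0],
  ],
  turn=[0,0,0,0,0],
)

```text
time: 18.15
position: [689.5, -132.6, 95.9]
tool_rot: [-0.0, 0.667, 0.745, -0.0]
wrist_force: [-0.3, -0.0, 0.3]
opening: 54.0
finger_force: 0.0
```

Call:
servo_tool(
  fingers=[65,65,65,65,65],
  slide=[
    [0,0,0],
    [0,0,0],
    [0,0,0.01],
    [0,0,0.03],
    [0,0,0.06],
  ],
  turn=[0,0,0,0,0],
)

```text
time: 18.65
position: [688.6, -132.1, 155.2]
tool_rot: [-0.002, 0.667, 0.745, -0.001]
wrist_force: [0.5, 0.7, 0.2]
opening: 57.1
finger_force: 0.0
```

Call:
servo_tool(
  fingers=[65,65,65,65,65],
  slide=[
    [0,0,0.03],
    [0,0,0.06],
    [0,0,0.1],
    [-0.02,0,0.12],
    [-0.05,0.01,0.12],
  ],
  turn=[0,0,0,0,0],
)

```text
time: 19.15
position: [641.8, -124.1, 281.6]
tool_rot: [0.004, 0.667, 0.745, 0.001]
wrist_force: [-0.8, -0.1, -0.0]
opening: 57.1
finger_force: 0.0
```

```bash
python3 - <<'E'
from h import *
st()
im,c=grab('scene','s5.png')
im2,_=grab('top','t5.png')
a=cv2.resize(im[130:310,200:400],None,fx=2,fy=2);b=cv2.resize(im2[100:300,170:400],None,fx=1.72,fy=1.8)
o=np.zeros((600,800,3),np.uint8);o[:360,:400]=a;o[:360,400:796]=b[:360]
cv2.imwrite('pics/s5b.png',o[:360])
E
```

```text
19.15 [ 641.8 -124.1  281.6] [0.004 0.667 0.745 0.001] F [-0.8 -0.1 -0. ] op 57.1 0.0
```

View pics/s5b.png

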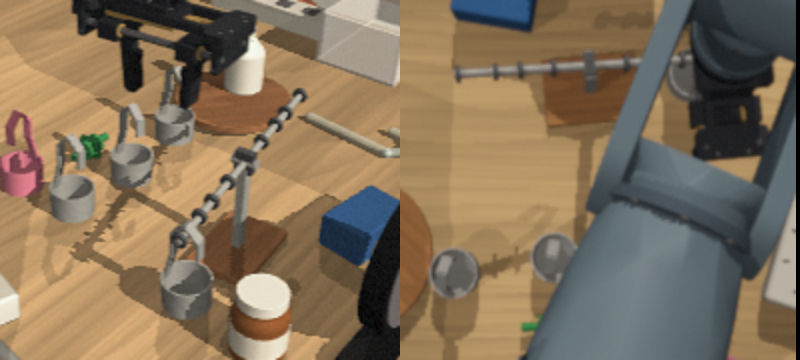

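Call:
servo_tool(
  fingers=[100,100,100,100,100],
  slide=[
    [-0.04,0.02,0.01],
    [-0.08,0.05,0.017],
    [-0.12,0.075,0.017],
    [-0.16,0.1,0.017],
    [-0.2,0.122,0.017],
  ],
  turn=[-2,-4,-6,-6,-6],
)

```text
time: 19.75
position: [438.7, 0.4, 293.4]
tool_rot: [0.0, 0.705, 0.709, 0.0]
wrist_force: [0.0, 0.7, 1.2]
opening: 88.3
finger_force: 0.0
```

Call:
servo_tool(
  fingers=[100,100,100,100,100],
  slide=[
    [0,0,0],
    [0,0,0],
    [0,0,0],
    [0,0,0],
    [0,0,0],
  ],
  turn=[0,0,0,0,0],
)

```text
time: 20.25
position: [440.6, -1.1, 292.8]
tool_rot: [-0.0, 0.705, 0.709, -0.0]
wrist_force: [-0.3, -0.2, -0.5]
opening: 88.3
finger_force: 0.0
```

```bash
python3 - <<'E'
from h import *
st()
im,c=grab('wrist','w4.png')
cv2.imwrite('pics/w4b.png',cv2.resize(im,None,fx=1.42,fy=1.42,interpolation=cv2.INTER_CUBIC))
E
```

```text
20.25 [440.6  -1.1 292.8] [-0.     0.705  0.709 -0.   ] F [-0.3 -0.2 -0.5] op 88.3 0.0
```

View pics/w4b.png

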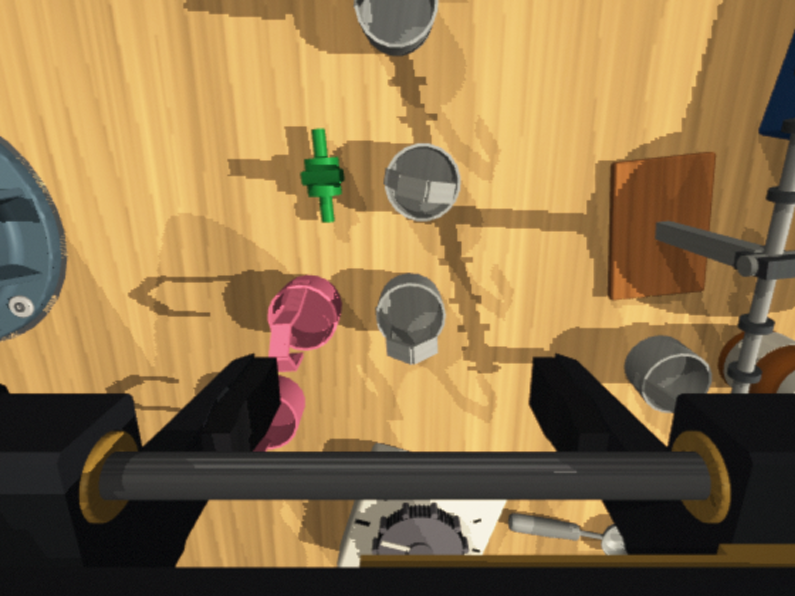

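```bash
python3 - <<'E'
from h import *
c=viewer.get_calibration('wrist');P=lambda u,v,z:np.round(plane(c,u/1.42,v/1.42,z),1)
for n,L,R,r1,r2,cup in [('s2',(396,188),(457,192),(431,177),(427,204),(422,182)),('s3',(387,348),(438,346),(412,346),(412,361),(411,312))]:
    a,b=P(*L,106),P(*R,106);print(n,'L',a,'R',b,'ridge',P(*r1,126),P(*r2,126),'cup',P(*cup,40))
print('s1cup',P(397,13,40))
E
```

```text
s2 L [435.1  50.1 106. ] R [478.1  47.6 106. ] ridge [458.4  58.8 126. ] [456.2  41.3 126. ] cup [455.7  50.1  40. ]
s3 L [428.3 -72.4 106. ] R [468.2 -70.4 106. ] ridge [447.5 -61.8 126. ] [447.6 -73.9 126. ] cup [447.8 -65.7  40. ]
s1cup [434.3 175.1  40. ]
```

Call:
servo_tool(
  fingers=[74,74,74,74,74],
  slide=[
    [0.008,0.025,-0.03],
    [0.016,0.05,-0.07],
    [0.016,0.05,-0.11],
    [0.016,0.05,-0.13],
    [0.016,0.05,-0.14],
  ],
  turn=[-4,-4,-4,-4,-4],
)

```text
time: 20.8
position: [454.6, 49.7, 150.4]
tool_rot: [-0.002, 0.729, 0.684, -0.001]
wrist_force: [0.0, 0.5, 0.2]
opening: 65.1
finger_force: 0.0
```

Call:
servo_tool(
  fingers=[74,74,74,74,74],
  slide=[
    [0,0,-0.02],
    [0,0,-0.045],
    [0,0,-0.065],
    [0,0,-0.071],
    [0,0,-0.071],
  ],
  turn=[0,0,0,0,0],
)

```text
time: 21.3
position: [455.9, 49.3, 81.9]
tool_rot: [-0.0, 0.729, 0.684, -0.0]
wrist_force: [-0.4, -0.9, 0.4]
opening: 65.2
finger_force: 0.0
```

Call:
servo_tool(
  fingers=[20,20,20,20,20],
  slide=[
    [0,0,0],
    [0,0,0],
    [0,0,0],
    [0,0,0],
    [0,0,0],
  ],
  turn=[0,0,0,0,0],
)

```text
time: 21.8
position: [456.3, 49.5, 82.8]
tool_rot: [0.0, 0.729, 0.684, 0.0]
wrist_force: [-2.1, -0.1, 6.3]
opening: 40.0
finger_force: 29.9
```

Call:
servo_tool(
  fingers=[20,20,20,20,20],
  slide=[
    [0,0,0],
    [0,0,0],
    [0,0,0],
    [0,0,0],
    [0,0,0],
  ],
  turn=[0,0,0,0,0],
)

```text
time: 22.3
position: [456.4, 49.4, 82.8]
tool_rot: [0.0, 0.729, 0.684, 0.0]
wrist_force: [-2.1, -0.7, 5.7]
opening: 39.9
finger_force: 29.9
```

```bash
python3 - <<'E'
from h import *
st()
E
```

```text
22.3 [456.4  49.4  82.8] [0.    0.729 0.684 0.   ] F [-2.1 -0.7  5.7] op 39.9 29.9
```

Call:
servo_tool(
  fingers=[20,20,20,20,20],
  slide=[
    [0,0,0.015],
    [0,0,0.04],
    [0,0,0.07],
    [0.01,0.005,0.095],
    [0.025,0.015,0.104],
  ],
  turn=[0,0,0,0,0],
)

```text
time: 22.8
position: [482.1, 64.3, 188.8]
tool_rot: [0.002, 0.729, 0.684, 0.001]
wrist_force: [0.5, -0.6, -0.9]
opening: 40.0
finger_force: 30.0
```

Call:
servo_tool(
  fingers=[20,20,20,20,20],
  slide=[
    [0.025,0.018,0],
    [0.05,0.035,0],
    [0.08,0.055,0],
    [0.095,0.065,0],
    [0.1007,0.0697,0],
  ],
  turn=[3,6,10,10,10],
)

```text
time: 23.3
position: [582.4, 135.1, 185.4]
tool_rot: [-0.0, 0.666, 0.746, -0.0]
wrist_force: [-0.4, -0.5, -1.6]
opening: 39.6
finger_force: 30.0
```

Call:
servo_tool(
  fingers=[20,20,20,20,20],
  slide=[
    [0,0,0],
    [0,0,0],
    [0,0,0],
    [0,0,0],
    [0,0,0],
  ],
  turn=[0,0,0,0,0],
)

```text
time: 23.8
position: [581.3, 133.9, 186.3]
tool_rot: [0.0, 0.667, 0.745, 0.0]
wrist_force: [-0.6, -0.3, -1.3]
opening: 40.0
finger_force: 30.0
```

```bash
python3 - <<'E'
from h import *
st()
im,c=grab('scene','s6.png')
# check bar end height of left collar: predicted pixel for tilt .14 vs 0
for z in(145,167):print(z,proj(c,(659,165,z)))
g=im[140:230,310:380];cv2.imwrite('pics/s6b.png',cv2.resize(im[120:320,230:430],None,fx=3,fy=3))
E
```

```text
23.8 [581.3 133.9 186.3] [0.    0.667 0.745 0.   ] F [-0.6 -0.3 -1.3] op 40.0 30.0
145 [348.19476463 183.8304883 ]
167 [349.06125549 176.89880126]
```

View pics/s6b.png

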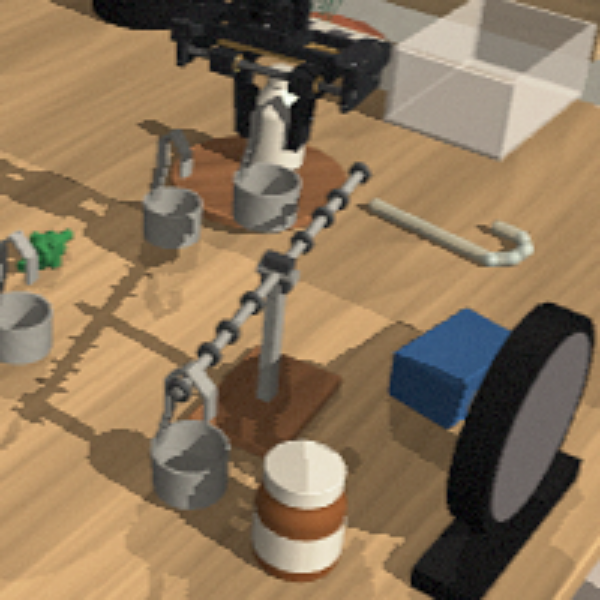

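Call:
servo_tool(
  fingers=[20,20,20,20,20],
  slide=[
    [0.01,0.0011,0],
    [0.02,0.0022,0],
    [0.032,0.0036,0],
    [0.045,0.005,0],
    [0.055,0.0062,0],
  ],
  turn=[0,0,0,0,0],
)

```text
time: 24.35
position: [638.0, 140.5, 185.9]
tool_rot: [0.0, 0.667, 0.745, 0.0]
wrist_force: [0.8, 0.8, -1.3]
opening: 40.0
finger_force: 30.0
```

Call:
servo_tool(
  fingers=[20,20,20,20,20],
  slide=[
    [0.008,0.0009,0],
    [0.015,0.0017,0],
    [0.022,0.0025,0],
    [0.025,0.0028,0],
    [0.025,0.0028,0],
  ],
  turn=[0,0,0,0,0],
)

```text
time: 24.85
position: [661.8, 143.2, 185.9]
tool_rot: [0.0, 0.667, 0.745, -0.0]
wrist_force: [0.1, -0.8, -1.1]
opening: 39.9
finger_force: 30.0
```

Call:
servo_tool(
  fingers=[20,20,20,20,20],
  slide=[
    [0,0,-0.012],
    [0,0,-0.024],
    [0,0,-0.036],
    [0,0,-0.044],
    [0,0,-0.05],
  ],
  turn=[0,0,0,0,0],
)

```text
time: 25.35
position: [660.8, 143.2, 134.4]
tool_rot: [-0.001, 0.667, 0.745, -0.001]
wrist_force: [0.3, -0.3, -0.7]
opening: 40.0
finger_force: 30.0
```

Call:
servo_tool(
  fingers=[20,20,20,20,20],
  slide=[
    [0,0,-0.006],
    [0,0,-0.012],
    [0,0,-0.018],
    [0,0,-0.024],
    [0,0,-0.025],
  ],
  turn=[0,0,0,0,0],
)

```text
time: 25.85
position: [662.0, 143.4, 110.6]
tool_rot: [0.0, 0.667, 0.745, 0.0]
wrist_force: [1.8, 1.3, 0.7]
opening: 40.1
finger_force: 30.0
```

```bash
cat >> h.py <<'E'
def tilt():
    im,c=grab('scene');print('pred',[np.round(proj(c,p)) for p in[(659,165,145),(695,-154,145)]]);return im,c
E
python3 - <<'E'
from h import *
st()
E
```

```text
25.85 [662.  143.4 110.6] [0.    0.667 0.745 0.   ] F [1.8 1.3 0.7] op 40.1 30.0
```

Call:
servo_tool(
  fingers=[20,48,52,56,62],
  slide=[
    [0,0,0],
    [0,0,0],
    [0,0,0],
    [0,0,0],
    [0,0,0],
  ],
  turn=[0,0,0,0,0],
)

```text
time: 26.35
position: [661.4, 143.0, 110.9]
tool_rot: [-0.0, 0.667, 0.745, -0.0]
wrist_force: [-1.0, -0.2, -0.4]
opening: 53.4
finger_force: 0.0
```

Call:
servo_tool(
  fingers=[65,65,65,65,65],
  slide=[
    [0,0,0],
    [0,0,0],
    [0,0,0.01],
    [0,0,0.03],
    [0,0,0.06],
  ],
  turn=[0,0,0,0,0],
)

```text
time: 26.85
position: [660.3, 143.2, 170.3]
tool_rot: [-0.001, 0.667, 0.745, -0.001]
wrist_force: [0.8, 0.0, -0.0]
opening: 57.1
finger_force: 0.0
```

Call:
servo_tool(
  fingers=[65,65,65,65,65],
  slide=[
    [0,0,0.03],
    [0,0,0.06],
    [0,0,0.1],
    [-0.02,-0.02,0.12],
    [-0.06,-0.06,0.12],
  ],
  turn=[0,0,0,0,0],
)

```text
time: 27.35
position: [608.5, 88.6, 296.3]
tool_rot: [0.003, 0.666, 0.746, 0.003]
wrist_force: [0.4, -1.4, 0.4]
opening: 57.3
finger_force: 0.0
```

```bash
cat >> h.py <<'E'
def shift(im,ref,c,X,zs=(0,130),pad=8):
    r=cv2.imread('pics/'+ref);P=np.array([proj(c,(X[0]+a,X[1]+b,z)) for a in(-34,34) for b in(-34,34) for z in zs])
    x0,y0=(P.min(0)-2).astype(int);x1,y1=(P.max(0)+2).astype(int);t=r[y0:y1,x0:x1];w=30
    m=cv2.matchTemplate(im[y0-w:y1+w,x0-w:x1+w],t,cv2.TM_CCOEFF_NORMED);_,v,_,l=cv2.minMaxLoc(m);print(X,'shift px',l[0]-w,l[1]-w,'score',round(v,3))
E
python3 - <<'E'
from h import *
s=st()
im,c=grab('scene','s7.png')
shift(im,'s6.png',c,(448,-70));shift(im,'scene0.png',c,(448,-70));shift(im,'s6.png',c,(432,180));shift(im,'scene0.png',c,(432,180))
cv2.imwrite('pics/s7b.png',cv2.resize(im[120:320,230:430],None,fx=3,fy=3))
E
```

```text
27.35 [608.5  88.6 296.3] [0.003 0.666 0.746 0.003] F [ 0.4 -1.4  0.4] op 57.3 0.0
(448, -70) shift px 0 0 score 0.847
(448, -70) shift px 0 0 score 0.9
(432, 180) shift px 0 0 score 0.682
(432, 180) shift px 0 0 score 0.869
```

Call:
servo_tool(
  fingers=[74,74,74,74,74],
  slide=[
    [-0.03,-0.03,0],
    [-0.065,-0.065,0],
    [-0.1,-0.1,0],
    [-0.135,-0.135,-0.03],
    [-0.1535,-0.153,-0.06],
  ],
  turn=[-5,-5,-5,-5,-5],
)

```text
time: 27.9
position: [452.4, -67.0, 232.9]
tool_rot: [0.003, 0.699, 0.715, 0.001]
wrist_force: [-0.1, -0.0, -1.9]
opening: 65.2
finger_force: 0.0
```

Call:
servo_tool(
  fingers=[74,74,74,74,74],
  slide=[
    [0,0,-0.03],
    [0,0,-0.06],
    [0,0,-0.08],
    [0,0,-0.08],
    [0,0,-0.08],
  ],
  turn=[0,0,0,0,0],
)

```text
time: 28.4
position: [453.0, -65.2, 151.9]
tool_rot: [0.0, 0.699, 0.716, 0.0]
wrist_force: [0.6, 0.2, -0.3]
opening: 65.4
finger_force: 0.0
```

```bash
python3 - <<'E'
from h import *
st()
im,c=grab('scene','s8.png')
a=cv2.resize(im[150:310,140:400],None,fx=3,fy=3,interpolation=cv2.INTER_CUBIC);cv2.imwrite('pics/s8b.png',a)
E
```

```text
28.4 [453.  -65.2 151.9] [0.    0.699 0.716 0.   ] F [ 0.6  0.2 -0.3] op 65.4 0.0
```

View pics/s8b.png

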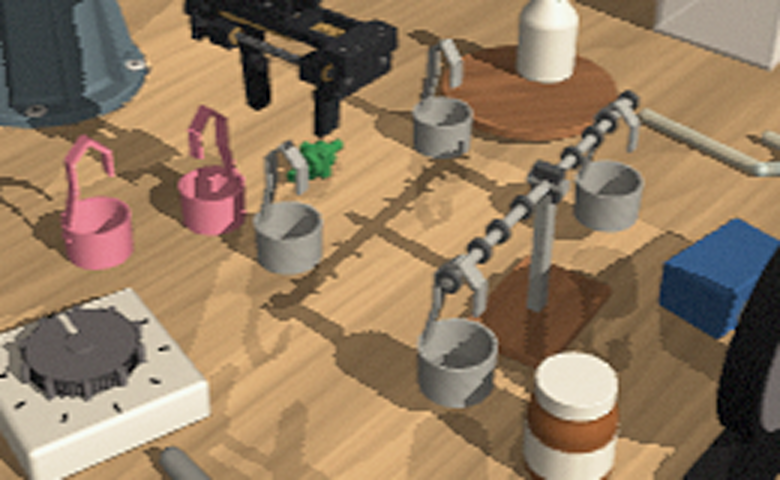

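Call:
servo_tool(
  fingers=[74,74,74,74,74],
  slide=[
    [-0.005,-0.0045,-0.01],
    [-0.005,-0.0045,-0.03],
    [-0.005,-0.0045,-0.055],
    [-0.005,-0.0045,-0.07],
    [-0.005,-0.0045,-0.07],
  ],
  turn=[0,0,0,0,0],
)

```text
time: 28.95
position: [446.2, -69.3, 79.5]
tool_rot: [-0.001, 0.698, 0.716, -0.001]
wrist_force: [0.0, -0.3, 0.4]
opening: 64.8
finger_force: 0.0
```

Call:
servo_tool(
  fingers=[20,20,20,20,20],
  slide=[
    [0,0,0],
    [0,0,0],
    [0,0,0],
    [0,0,0],
    [0,0,0],
  ],
  turn=[0,0,0,0,0],
)

```text
time: 29.45
position: [448.3, -69.9, 81.9]
tool_rot: [0.001, 0.698, 0.716, 0.0]
wrist_force: [-1.4, -1.0, 4.7]
opening: 40.2
finger_force: 29.9
```

Call:
servo_tool(
  fingers=[20,20,20,20,20],
  slide=[
    [0,0,0],
    [0,0,0],
    [0,0,0],
    [0,0,0],
    [0,0,0],
  ],
  turn=[0,0,0,0,0],
)

```text
time: 29.95
position: [448.3, -70.0, 81.9]
tool_rot: [0.001, 0.698, 0.716, 0.0]
wrist_force: [-1.7, -0.7, 6.4]
opening: 39.8
finger_force: 29.9
```

Call:
servo_tool(
  fingers=[20,20,20,20,20],
  slide=[
    [0,0,0.012],
    [0,0,0.035],
    [0,0,0.06],
    [0.005,0,0.08],
    [0.015,0,0.085],
  ],
  turn=[0,0,0,0,0],
)

```text
time: 30.45
position: [464.0, -70.0, 168.8]
tool_rot: [0.002, 0.699, 0.716, 0.001]
wrist_force: [0.2, -1.4, -0.7]
opening: 39.9
finger_force: 29.9
```

Call:
servo_tool(
  fingers=[20,20,20,20,20],
  slide=[
    [0.03,0,0],
    [0.065,0.001,0],
    [0.1,0.002,0],
    [0.13,0.0024,0],
    [0.1413,0.0024,0],
  ],
  turn=[2,4.9,4.9,4.9,4.9],
)

```text
time: 30.95
position: [606.3, -67.0, 164.9]
tool_rot: [-0.0, 0.667, 0.745, 0.0]
wrist_force: [-0.2, -0.4, -1.8]
opening: 39.9
finger_force: 29.9
```

Call:
servo_tool(
  fingers=[20,20,20,20,20],
  slide=[
    [0,0,0],
    [0,0,0],
    [0.01,0.0011,0],
    [0.02,0.0022,0],
    [0.03,0.0033,0],
  ],
  turn=[0,0,0,0,0],
)

```text
time: 31.45
position: [634.8, -63.9, 166.4]
tool_rot: [0.0, 0.667, 0.745, 0.0]
wrist_force: [0.1, 0.9, -0.1]
opening: 39.6
finger_force: 29.9
```

```bash
python3 - <<'E'
from h import *
st()
E
```

```text
31.45 [634.8 -63.9 166.4] [0.    0.667 0.745 0.   ] F [ 0.1  0.9 -0.1] op 39.6 29.9
```

Call:
servo_tool(
  fingers=[20,20,20,20,20],
  slide=[
    [0.012,0.0013,0],
    [0.024,0.0026,0],
    [0.036,0.0039,0],
    [0.046,0.005,0],
    [0.049,0.0053,0],
  ],
  turn=[0,0,0,0,0],
)

```text
time: 31.95
position: [684.1, -58.5, 166.0]
tool_rot: [0.0, 0.667, 0.745, 0.0]
wrist_force: [0.8, 0.4, -0.2]
opening: 40.0
finger_force: 29.9
```

Call:
servo_tool(
  fingers=[20,20,20,20,20],
  slide=[
    [0,0,0],
    [0,0,-0.012],
    [0,0,-0.024],
    [0,0,-0.036],
    [0,0,-0.048],
  ],
  turn=[0,0,0,0,0],
)

```text
time: 32.45
position: [682.2, -58.6, 116.2]
tool_rot: [-0.001, 0.667, 0.745, -0.0]
wrist_force: [0.5, 0.7, -1.0]
opening: 39.9
finger_force: 29.9
```

Call:
servo_tool(
  fingers=[20,20,20,20,20],
  slide=[
    [0,0,-0.004],
    [0,0,-0.008],
    [0,0,-0.011],
    [0,0,-0.011],
    [0,0,-0.011],
  ],
  turn=[0,0,0,0,0],
)

```text
time: 32.95
position: [683.8, -58.8, 107.6]
tool_rot: [0.001, 0.667, 0.745, 0.001]
wrist_force: [4.0, 0.2, 1.2]
opening: 39.7
finger_force: 29.9
```

```bash
python3 - <<'E'
from h import *
st()
E
```

```text
32.95 [683.8 -58.8 107.6] [0.001 0.667 0.745 0.001] F [4.  0.2 1.2] op 39.7 29.9
```

Call:
servo_tool(
  fingers=[20,48,52,56,62],
  slide=[
    [0,0,0],
    [0,0,0],
    [0,0,0],
    [0,0,0],
    [0,0,0],
  ],
  turn=[0,0,0,0,0],
)

```text
time: 33.45
position: [682.4, -58.5, 106.5]
tool_rot: [-0.001, 0.667, 0.745, -0.0]
wrist_force: [-0.5, -0.1, -0.8]
opening: 53.9
finger_force: 0.0
```

Call:
servo_tool(
  fingers=[65,65,65,65,65],
  slide=[
    [0,0,0],
    [0,0,0],
    [0,0,0.01],
    [0,0,0.03],
    [0,0,0.06],
  ],
  turn=[0,0,0,0,0],
)

```text
time: 33.95
position: [681.8, -58.4, 166.3]
tool_rot: [-0.002, 0.667, 0.745, -0.001]
wrist_force: [-0.3, -0.4, -0.1]
opening: 57.1
finger_force: 0.0
```

Call:
servo_tool(
  fingers=[74,74,74,74,74],
  slide=[
    [0,0,0.03],
    [0,0,0.06],
    [0,0,0.1],
    [-0.03,0.02,0.11],
    [-0.07,0.04,0.11],
  ],
  turn=[0,0,0,0,0],
)

```text
time: 34.45
position: [614.4, -19.1, 280.9]
tool_rot: [0.003, 0.668, 0.744, 0.002]
wrist_force: [-0.5, 0.1, 0.4]
opening: 65.6
finger_force: 0.0
```

Call:
servo_tool(
  fingers=[74,74,74,74,74],
  slide=[
    [-0.035,0.025,0],
    [-0.075,0.05,0],
    [-0.115,0.08,0],
    [-0.15,0.105,0],
    [-0.184,0.129,0],
  ],
  turn=[-3,-6,-6,-6,-6],
)

```text
time: 34.95
position: [427.4, 111.3, 277.9]
tool_rot: [0.0, 0.705, 0.709, 0.001]
wrist_force: [0.2, 0.6, -0.1]
opening: 65.4
finger_force: 0.0
```

Call:
servo_tool(
  fingers=[74,74,74,74,74],
  slide=[
    [0,0,0],
    [0,0,0],
    [0,0,0],
    [0,0,0],
    [0,0,0],
  ],
  turn=[0,0,0,0,0],
)

```text
time: 35.45
position: [429.6, 109.7, 276.8]
tool_rot: [-0.0, 0.706, 0.708, -0.0]
wrist_force: [-0.2, 0.1, -0.1]
opening: 65.1
finger_force: 0.0
```

```bash
python3 - <<'E'
from h import *
st()
im,c=grab('wrist','w9.png');s,_=grab('scene','s9.png')
o=np.zeros((600,800,3),np.uint8)
u=proj(c,(432,180,100)).astype(int);x,y=max(u[0]-80,0),max(u[1]-75,0);print(x,y)
o[:450,:480]=cv2.resize(im[y:y+150,x:x+160],None,fx=3,fy=3,interpolation=cv2.INTER_CUBIC)
o[:360,480:800]=cv2.resize(s[140:320,210:370],None,fx=2,fy=2)
cv2.imwrite('pics/m9.png',o[:450])
E
```

```text
35.45 [429.6 109.7 276.8] [-0.     0.706  0.708 -0.   ] F [-0.2  0.1 -0.1] op 65.1 0.0
206 37
```

View pics/m9.png

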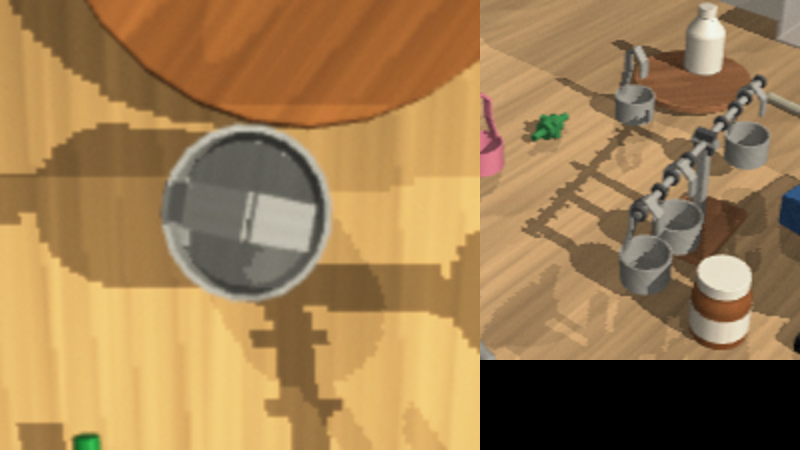

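```bash
python3 - <<'E'
from h import *
c=viewer.get_calibration('wrist');P=lambda x,y,z:plane(c,206+x/3,37+y/3,z)
a,b=P(253,193,126),P(247,241,126);L,R=P(186,207,106),P(317,226,106);print(a,b,(a+b)/2,L,R,(L+R)/2,np.degrees(np.arctan2(*(R-L)[1::-1])),'cup',P(247,212,40),'tt',P(300,126,24))
E
```

```text
[434.76596894 190.03535709 126.        ] [433.14930788 176.62520084 126.        ] [433.95763841 183.33027897 126.        ] [414.32173181 186.04328008 106.        ] [455.12030201 180.61409649 106.        ] [434.72101691 183.32868829 106.        ] -7.57998114879375 cup [433.84754761 184.33778304  40.        ] tt [453.90919145 215.7165146   24.        ]
```

Call:
servo_tool(
  fingers=[74,74,74,74,74],
  slide=[
    [0.002,0.03,-0.02],
    [0.0045,0.06,-0.05],
    [0.0047,0.0735,-0.08],
    [0.0047,0.0735,-0.11],
    [0.0047,0.0735,-0.125],
  ],
  turn=[-7.5,-7.5,-7.5,-7.5,-7.5],
)

```text
time: 36.05
position: [432.1, 184.0, 149.1]
tool_rot: [-0.001, 0.75, 0.661, -0.002]
wrist_force: [-0.2, 0.4, 0.1]
opening: 65.5
finger_force: 0.0
```

Call:
servo_tool(
  fingers=[74,74,74,74,74],
  slide=[
    [0,0,-0.02],
    [0,0,-0.045],
    [0,0,-0.065],
    [0,0,-0.07],
    [0,0,-0.07],
  ],
  turn=[0,0,0,0,0],
)

```text
time: 36.55
position: [433.3, 183.6, 81.4]
tool_rot: [-0.001, 0.75, 0.661, -0.001]
wrist_force: [0.1, -1.0, -0.5]
opening: 65.6
finger_force: 0.0
```

Call:
servo_tool(
  fingers=[20,20,20,20,20],
  slide=[
    [0,0,0],
    [0,0,0],
    [0,0,0],
    [0,0,0],
    [0,0,0],
  ],
  turn=[0,0,0,0,0],
)

```text
time: 37.05
position: [434.2, 184.0, 82.8]
tool_rot: [0.0, 0.75, 0.661, 0.001]
wrist_force: [-1.6, -0.2, 5.7]
opening: 39.8
finger_force: 29.9
```

Call:
servo_tool(
  fingers=[20,20,20,20,20],
  slide=[
    [0,0,0],
    [0,0,0],
    [0,0,0],
    [0,0,0],
    [0,0,0],
  ],
  turn=[0,0,0,0,0],
)

```text
time: 37.55
position: [434.2, 184.0, 82.8]
tool_rot: [0.0, 0.75, 0.661, 0.001]
wrist_force: [-1.6, -0.3, 6.7]
opening: 39.8
finger_force: 29.9
```

```bash
python3 - <<'E'
from h import *
st()
E
```

```text
37.55 [434.2 184.   82.8] [0.    0.75  0.661 0.001] F [-1.6 -0.3  6.7] op 39.8 29.9
```

Call:
servo_tool(
  fingers=[20,20,20,20,20],
  slide=[
    [0,0,0.012],
    [0,0,0.035],
    [0,0,0.06],
    [0.005,-0.005,0.08],
    [0.02,-0.016,0.089],
  ],
  turn=[0,0,0,0,0],
)

```text
time: 38.05
position: [453.9, 168.5, 173.5]
tool_rot: [0.001, 0.75, 0.662, 0.001]
wrist_force: [-0.1, -0.4, -1.2]
opening: 39.9
finger_force: 29.9
```

Call:
servo_tool(
  fingers=[20,20,20,20,20],
  slide=[
    [0.025,-0.022,0],
    [0.055,-0.048,0],
    [0.085,-0.075,0],
    [0.115,-0.1,0],
    [0.136,-0.1064,0],
  ],
  turn=[4,8,13.5,13.5,13.5],
)

```text
time: 38.55
position: [591.4, 58.7, 171.6]
tool_rot: [0.001, 0.668, 0.744, -0.0]
wrist_force: [0.4, 0.6, -1.4]
opening: 39.6
finger_force: 29.9
```

Call:
servo_tool(
  fingers=[20,20,20,20,20],
  slide=[
    [0,0,0],
    [0,0,0],
    [0.01,0.0011,0],
    [0.02,0.0022,0],
    [0.03,0.0033,0],
  ],
  turn=[0,0,0,0,0],
)

```text
time: 39.05
position: [620.3, 65.5, 171.4]
tool_rot: [0.0, 0.667, 0.745, 0.0]
wrist_force: [0.8, 0.3, -0.1]
opening: 40.0
finger_force: 29.9
```

```bash
python3 - <<'E'
from h import *
st()
im,c=grab('scene','s10.png')
E
```

```text
39.05 [620.3  65.5 171.4] [0.    0.667 0.745 0.   ] F [ 0.8  0.3 -0.1] op 40.0 29.9
```

Call:
servo_tool(
  fingers=[20,20,20,20,20],
  slide=[
    [0.012,0.0012,0],
    [0.024,0.0024,0],
    [0.036,0.0036,0],
    [0.046,0.0046,0],
    [0.049,0.0049,0],
  ],
  turn=[0,0,0,0,0],
)

```text
time: 39.6
position: [669.5, 69.9, 170.9]
tool_rot: [0.0, 0.667, 0.745, 0.0]
wrist_force: [0.3, 0.0, -1.0]
opening: 40.4
finger_force: 29.9
```

Call:
servo_tool(
  fingers=[20,20,20,20,20],
  slide=[
    [0,0,0],
    [0,0,-0.012],
    [0,0,-0.024],
    [0,0,-0.036],
    [0,0,-0.048],
  ],
  turn=[0,0,0,0,0],
)

```text
time: 40.1
position: [667.9, 69.7, 121.3]
tool_rot: [-0.001, 0.667, 0.745, -0.0]
wrist_force: [-0.7, 0.2, -1.4]
opening: 39.7
finger_force: 29.9
```

Call:
servo_tool(
  fingers=[20,20,20,20,20],
  slide=[
    [0,0,-0.004],
    [0,0,-0.008],
    [0,0,-0.0115],
    [0,0,-0.0115],
    [0,0,-0.0115],
  ],
  turn=[0,0,0,0,0],
)

```text
time: 40.6
position: [669.8, 69.7, 112.2]
tool_rot: [0.001, 0.667, 0.745, 0.001]
wrist_force: [4.6, -0.1, 1.4]
opening: 39.6
finger_force: 30.0
```

Call:
servo_tool(
  fingers=[20,48,52,56,62],
  slide=[
    [0,0,0],
    [0,0,0],
    [0,0,0],
    [0,0,0],
    [0,0,0],
  ],
  turn=[0,0,0,0,0],
)

```text
time: 41.1
position: [668.1, 69.7, 111.0]
tool_rot: [-0.001, 0.667, 0.745, -0.0]
wrist_force: [-0.1, -0.1, -0.0]
opening: 54.1
finger_force: 0.0
```

```bash
python3 - <<'E'
from h import *
st()
E
```

```text
41.1 [668.1  69.7 111. ] [-0.001  0.667  0.745 -0.   ] F [-0.1 -0.1 -0. ] op 54.1 0.0
```

Call:
servo_tool(
  fingers=[65,65,65,65,65],
  slide=[
    [0,0,0],
    [0,0,0],
    [0,0,0.01],
    [0,0,0.03],
    [0,0,0.06],
  ],
  turn=[0,0,0,0,0],
)

```text
time: 41.6
position: [667.5, 69.7, 170.9]
tool_rot: [-0.001, 0.667, 0.745, -0.001]
wrist_force: [1.0, 0.0, -0.1]
opening: 57.5
finger_force: 0.0
```

Call:
servo_tool(
  fingers=[65,65,65,65,65],
  slide=[
    [0,0,0.03],
    [0,0,0.06],
    [0,0,0.1],
    [-0.02,-0.03,0.11],
    [-0.04,-0.07,0.11],
  ],
  turn=[0,0,0,0,0],
)

```text
time: 42.1
position: [629.8, 0.3, 285.8]
tool_rot: [0.003, 0.666, 0.746, 0.002]
wrist_force: [0.8, -0.6, -0.1]
opening: 57.0
finger_force: 0.0
```

Call:
servo_tool(
  fingers=[0,0,0,0,0],
  slide=[
    [-0.01,-0.04,0],
    [-0.02,-0.08,0],
    [-0.035,-0.12,0],
    [-0.05,-0.16,0],
    [-0.06,-0.2,0],
  ],
  turn=[-6,-12,-18,-22.8,-22.8],
)

```text
time: 42.6
position: [567.8, -201.8, 282.7]
tool_rot: [0.001, 0.802, 0.597, 0.0]
wrist_force: [0.2, -0.4, 0.7]
opening: 19.5
finger_force: 0.0
```

Call:
servo_tool(
  fingers=[0,0,0,0,0],
  slide=[
    [-0.01,-0.035,0],
    [-0.02,-0.075,0],
    [-0.03,-0.115,0],
    [-0.0378,-0.1415,0],
    [-0.0378,-0.1415,0],
  ],
  turn=[0,0,0,0,0],
)

```text
time: 43.1
position: [529.4, -345.4, 282.1]
tool_rot: [0.001, 0.803, 0.596, -0.0]
wrist_force: [0.6, 0.1, -0.6]
opening: 0.2
finger_force: 0.0
```

```bash
python3 - <<'E'
from h import *
s=st()
a,c=grab('scene','s11.png')
for _ in range(12): b,_c=grab('scene')
cv2.imwrite('pics/s12.png',b)
d=np.abs(a.astype(int)-b).max(2)[130:330,260:380];print('motion',(d>25).sum())
pointer('wrist');pointer()
# rod ends: dark collar near predicted end
g=cv2.cvtColor(b,cv2.COLOR_BGR2GRAY)
for p in[(659,165),(695,-154)]:
    for z in(130,145,160):
        u=proj(c,(*p,z));print(p,z,np.round(u,1))
    u=proj(c,(*p,145)).astype(int);w=g[u[1]-12:u[1]+13,u[0]-6:u[0]+7];ys,xs=np.where(w<70);print('dark centroid',xs.mean()+u[0]-6,ys.mean()+u[1]-12,len(xs))
E
```

```text
43.1 [ 529.4 -345.4  282.1] [ 0.001  0.803  0.596 -0.   ] F [ 0.6  0.1 -0.6] op 0.2 0.0
motion 1
ptr n 121 r 28 ang 164 clicks 9.98
ptr n 18 r 30 ang 155 clicks 0.24
(659, 165) 130 [347.6 188.5]
(659, 165) 145 [348.2 183.8]
(659, 165) 160 [348.8 179.1]
dark centroid 346.6 185.8 20
(695, -154) 130 [287.9 247.9]
(695, -154) 145 [288.1 242.7]
(695, -154) 160 [288.3 237.4]
dark centroid 288.1666666666667 243.94444444444446 36
```

Call:
servo_tool(
  fingers=[0,0,0,0,0],
  slide=[
    [0,0,-0.04],
    [0,0,-0.08],
    [0,0,-0.12],
    [0,0,-0.16],
    [0,0,-0.18],
  ],
  turn=[0,0,0,0,0],
)

```text
time: 44.35
position: [529.0, -340.2, 97.3]
tool_rot: [-0.003, 0.801, 0.598, -0.0]
wrist_force: [-0.3, -0.0, 0.0]
opening: 0.9
finger_force: 0.0
```

Call:
servo_tool(
  fingers=[0,0,0,0,0],
  slide=[
    [0,0,-0.01],
    [0,0,-0.02],
    [0,0,-0.02],
    [0,0,-0.02],
    [0,0,-0.02],
  ],
  turn=[0,0,0,0,0],
)

```text
time: 44.85
position: [531.7, -342.6, 83.1]
tool_rot: [0.001, 0.801, 0.598, 0.0]
wrist_force: [0.6, 1.2, -0.6]
opening: 0.5
finger_force: 0.0
```

```bash
python3 - <<'E'
from h import *
s=st();p=s['position']
ph=np.radians(343.6);print('to r76:',np.array([459+76*np.cos(ph),-320+76*np.sin(ph)])-p[:2],'to r58',np.array([459+58*np.cos(ph),-320+58*np.sin(ph)])-p[:2])
r=.058
for j in range(5):
    p0=ph-np.radians(36*j);print([[round(float(r*(np.cos(p0-np.radians(7.2*k))-np.cos(p0))),4),round(float(r*(np.sin(p0-np.radians(7.2*k))-np.sin(p0))),4),0] for k in range(1,6)])
E
```

```text
44.85 [ 531.7 -342.6   83.1] [0.001 0.801 0.598 0.   ] F [ 0.6  1.2 -0.6] op 0.5 0.0
to r76: [0.23723184 1.09467966] to r58 [-17.03041971   6.17682588]
[[-0.0025, -0.0068, 0], [-0.0058, -0.0133, 0], [-0.0099, -0.0193, 0], [-0.0148, -0.0248, 0], [-0.0203, -0.0296, 0]]
[[-0.006, -0.0041, 0], [-0.0125, -0.0074, 0], [-0.0194, -0.0098, 0], [-0.0265, -0.0114, 0], [-0.0338, -0.012, 0]]
[[-0.0073, 0.0003, 0], [-0.0145, 0.0014, 0], [-0.0215, 0.0035, 0], [-0.0281, 0.0064, 0], [-0.0344, 0.0101, 0]]
[[-0.0057, 0.0045, 0], [-0.0109, 0.0097, 0], [-0.0153, 0.0154, 0], [-0.019, 0.0217, 0], [-0.0219, 0.0284, 0]]
[[-0.002, 0.007, 0], [-0.0031, 0.0142, 0], [-0.0033, 0.0215, 0], [-0.0026, 0.0287, 0], [-0.001, 0.0358, 0]]
```

Descend, then move in radially.

Call:
servo_tool(
  fingers=[0,0,0,0,0],
  slide=[
    [0,0.0005,-0.015],
    [0,0.0005,-0.028],
    [0,0.0005,-0.0335],
    [0,0.0005,-0.0335],
    [0,0.0005,-0.0335],
  ],
  turn=[0,0,0,0,0],
)

```text
time: 45.35
position: [530.8, -341.2, 47.6]
tool_rot: [-0.0, 0.801, 0.598, -0.0]
wrist_force: [0.4, 0.2, 0.8]
opening: 0.4
finger_force: 0.0
```

Call:
servo_tool(
  fingers=[0,0,0,0,0],
  slide=[
    [-0.005,0.0015,0],
    [-0.01,0.003,0],
    [-0.0145,0.0043,0],
    [-0.017,0.0052,0],
    [-0.017,0.0052,0],
  ],
  turn=[0,0,0,0,0],
)

```text
time: 45.85
position: [514.3, -336.4, 48.5]
tool_rot: [0.001, 0.801, 0.598, 0.0]
wrist_force: [3.3, -1.1, -2.5]
opening: 0.3
finger_force: 1.4
```

```bash
python3 - <<'E'
from h import *
s=st();p=s['position'];print(np.hypot(p[0]-459,p[1]+320),np.degrees(np.arctan2(p[1]+320,p[0]-459))%360)
E
```

```text
45.85 [ 514.3 -336.4   48.5] [0.001 0.801 0.598 0.   ] F [ 3.3 -1.1 -2.5] op 0.3 1.4
57.63558058080816 343.4639134981624
```

Call:
servo_tool(
  fingers=[0,0,0,0,0],
  slide=[
    [-0.0025,-0.0068,0],
    [-0.0058,-0.0133,0],
    [-0.0099,-0.0193,0],
    [-0.0148,-0.0248,0],
    [-0.0203,-0.0296,0],
  ],
  turn=[-7.2,-14.4,-21.6,-28.8,-36],
)

```text
time: 46.35
position: [493.6, -366.2, 48.3]
tool_rot: [0.0, 0.948, 0.319, -0.0]
wrist_force: [0.4, -0.0, -0.0]
opening: 0.6
finger_force: 0.5
```

```bash
python3 - <<'E'
from h import *
s=st();p=s['position'];print(np.hypot(p[0]-459,p[1]+320),np.degrees(np.arctan2(p[1]+320,p[0]-459))%360);pointer();pointer('wrist')
E
```

```text
46.35 [ 493.6 -366.2   48.3] [ 0.     0.948  0.319 -0.   ] F [ 0.4 -0.  -0. ] op 0.6 0.5
57.67694484911689 306.80929933466416
no ptr
ptr n 663 r 27 ang 127 clicks 1.02
```

Click 1 reached; continuing four more.

Call:
servo_tool(
  fingers=[0,0,0,0,0],
  slide=[
    [-0.006,-0.0041,0],
    [-0.0125,-0.0074,0],
    [-0.0194,-0.0098,0],
    [-0.0265,-0.0114,0],
    [-0.0338,-0.012,0],
  ],
  turn=[-7.2,-14.4,-21.6,-28.8,-36],
)

```text
time: 46.95
position: [459.7, -377.8, 48.2]
tool_rot: [0.0, 1.0, 0.012, -0.0]
wrist_force: [0.3, -1.0, 0.4]
opening: 0.2
finger_force: 0.3
```

Call:
servo_tool(
  fingers=[0,0,0,0,0],
  slide=[
    [-0.0073,0.0003,0],
    [-0.0145,0.0014,0],
    [-0.0215,0.0035,0],
    [-0.0281,0.0064,0],
    [-0.0344,0.0101,0],
  ],
  turn=[-7.2,-14.4,-21.6,-28.8,-36],
)

```text
time: 47.45
position: [425.1, -367.4, 48.1]
tool_rot: [0.0, 0.955, -0.297, -0.0]
wrist_force: [0.1, -0.2, 0.1]
opening: 0.6
finger_force: 0.1
```

Call:
servo_tool(
  fingers=[0,0,0,0,0],
  slide=[
    [-0.0057,0.0045,0],
    [-0.0109,0.0097,0],
    [-0.0153,0.0154,0],
    [-0.019,0.0217,0],
    [-0.0219,0.0284,0],
  ],
  turn=[-7.2,-14.4,-21.6,-28.8,-36],
)

```text
time: 47.95
position: [403.3, -338.8, 48.1]
tool_rot: [0.0, 0.816, -0.578, -0.0]
wrist_force: [-0.0, -0.1, 0.2]
opening: 0.8
finger_force: 0.0
```

```bash
python3 - <<'E'
from h import *
s=st();p=s['position'];print(np.hypot(p[0]-459,p[1]+320),np.degrees(np.arctan2(p[1]+320,p[0]-459))%360);pointer();pointer('wrist');pointer('top')
E
```

```text
47.95 [ 403.3 -338.8   48.1] [ 0.     0.816 -0.578 -0.   ] F [-0.  -0.1  0.2] op 0.8 0.0
58.82098218532461 198.6686955464054
ptr n 18 r 27 ang 20 clicks 3.99
ptr n 653 r 28 ang 20 clicks 3.98
no ptr
```

Click 4. One more, then retract radially (direction φ=163.6°) and up.

Call:
servo_tool(
  fingers=[0,0,0,0,0],
  slide=[
    [-0.002,0.007,0],
    [-0.0031,0.0142,0],
    [-0.0033,0.0215,0],
    [-0.0026,0.0287,0],
    [-0.001,0.0358,0],
  ],
  turn=[-7.2,-14.4,-21.6,-28.8,-36],
)

```text
time: 48.6
position: [402.4, -303.5, 48.2]
tool_rot: [-0.0, -0.598, 0.801, 0.0]
wrist_force: [-0.9, 0.6, 1.5]
opening: 0.3
finger_force: 1.0
```

Call:
servo_tool(
  fingers=[0,0,0,0,0],
  slide=[
    [0,0,0],
    [-0.01,0.003,0],
    [-0.02,0.006,0],
    [-0.02,0.006,0.02],
    [-0.02,0.006,0.06],
  ],
  turn=[0,0,0,0,0],
)

```text
time: 49.1
position: [379.6, -295.3, 105.8]
tool_rot: [-0.0, -0.599, 0.801, 0.004]
wrist_force: [0.2, -0.2, -0.6]
opening: 0.4
finger_force: 0.0
```

Call:
servo_tool(
  fingers=[0,0,0,0,0],
  slide=[
    [0,0,0.04],
    [0,0,0.08],
    [0,0,0.12],
    [0,0,0.14],
    [0,0,0.14],
  ],
  turn=[0,0,0,0,0],
)

```text
time: 49.6
position: [383.0, -299.1, 251.4]
tool_rot: [0.0, -0.599, 0.801, -0.003]
wrist_force: [-0.1, 0.3, 0.3]
opening: 0.6
finger_force: 0.0
```

```bash
python3 - <<'E'
from h import *
st();pointer();pointer('wrist');pointer('top')
b,c=grab('scene','s14.png');a=cv2.imread('pics/s12.png');d=np.abs(a.astype(int)-b).max(2)[130:330,260:380];print('motion',(d>25).sum())
g=cv2.cvtColor(b,cv2.COLOR_BGR2HSV)
for n,X in [('LO',(661,143)),('LI',(670,70)),('RI',(684,-59)),('RO',(692,-131))]:
    u=proj(c,(X[0]+24,X[1]-22,50)).astype(int);print(n,u,np.median(g[u[1]-2:u[1]+3,u[0]-2:u[0]+3].reshape(-1,3),0))
E
```

```text
49.6 [ 383.  -299.1  251.4] [ 0.    -0.599  0.801 -0.003] F [-0.1  0.3  0.3] op 0.6 0.0
ptr n 16 r 15 ang 3 clicks 4.46
ptr n 142 r 27 ang -16 clicks 4.98
no ptr
motion 2
LO [344 222] [ 21.  26. 146.]
LI [332 235] [21. 26. 88.]
RI [309 261] [ 21.  27. 144.]
RO [294 278] [ 21.  27. 149.]
```

```bash
python3 -c "
from h import *
print(ctrl.finish_job())"
```

```text
the job is handed in; nothing more can be done
None
```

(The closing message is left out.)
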